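Set up the indexing wheel for the ware of the day

ROBOT

A 6-joint arm with a two-finger parallel gripper is mounted at the origin on the work surface. World frame = base frame: x ahead of the robot, y to its left, z up, the work surface at z = 0. Lengths are in m, angles in rad, forces in N, time in s.
With the tool pointing down it reaches from about 0.35 to 0.775 m from the base axis. Payload 7.3 kg.
Tool frame: the origin (TCP) lies between the finger pads; the fingertips stand 25 mm ahead of it and the grasp point (between the pads) lies 6 mm ahead of it; y points along the fingers, z is the direction in which the jaws open and shut, and the axes are right-handed (so a half turn about y gives the same grasp; the last joint's range is limited). The gripper opens to 92 mm and grips with 3 to 60 N. Pads are 19 mm wide; open, the fingers measure 130 mm over their backs; the gripper's body (75 mm by 190 mm) begins 47 mm behind the grasp point.
Start: joints at [-1.42, 0.342, 1.524, -0, 1.275, -0.146], TCP at [0.154, -0.502, 0.252] pointing down, gripper open.
Joint ranges: [-2.53, 2.53], [-0.77, 2.02], [0.04, 2.7], [-1, 4.14], [0.28, 2.66], [-3.11, 3.11]. Speed limits (rad/s): [2.57, 2.57, 3.14, 3.14, 3.14, 3.14].

INTERFACE

Orientations are given as [roll, pitch, yaw] about the fixed x, y, z axes, in that order (R = Rz(yaw) Ry(pitch) Rx(roll)).
In Python, from cell import sensors, read_camera, hand_in gives the robot as it stands. The module is installed in compiled form; this text tells all that it offers.
- The arm moves only by the tool send_rows, never from a script. Its argument "motion" is a list that holds one entry, the list of rows, each a list of 4 numbers: the shift along the tool's x, y, z in m, then the turn about the tool's y in degrees. In form: [[[tx, ty, tz, twist], ...]]. A call has 1 to 8 rows; each row is the pose to reach, as a shift and turn from the pose measured when the call began, along the tool's axes at that moment; what a row does not reach only later rows make up. A row lasts 1/10 s, in which the tool goes at most 50 mm and 8.59 degrees, less where a joint would pass 70% of its speed; a pose out of reach is approached as far as the arm can. A call with a gripper value outside its range is refused whole. "gripper" is the opening, from 0 (shut) to 1 (fully open), set as the call begins (left out, the last holds). The fingers move at their own pace and stop on an object; "grip_force" is the grip in N (left out, the last holds). Time passes only in rows, so rows that repeat a pose let the fingers close. It gives the time, the measured TCP pose, the force and the opening at its end, in the units of the state.
- sensors.observe(): the state, without advancing time (a new reading comes with each control period).
- read_camera(name): name is "scene" or "top" or "wrist"; returns a dict with "frame" (400x640x3 uint8, red, green, blue), "fx", "fy", "cx", "cy" (pixels), "extrinsics" (4x4, takes a point from world to camera coordinates). Camera axes: x right, y up, looking along -z (the intrinsics and any distortion apply to the point x, -y, -z); pixel columns grow to the right and rows downward; lengths in m; the calibration is good to about 2 mm. A picture is of the moment at which its call begins. There is no depth.
- hand_in(): hands the job in, once; it reports no verdict.
The state is a dict: "time": time; "qpos": joint angles; "qvel": joint speeds; "joint_efforts": joint torques, N m; "tool_pos": TCP position; "tool_rot": TCP orientation; "contact_force": force on the tool from outside, world axes, zero at the start; "torque": the same for the moment, N m; "opening": finger opening in m.
Only numpy, scipy, OpenCV 4.12 (cv2) and the standard library are available. Lean on these libraries where they do the work, as an engineer would, in place of code of your own. Each camera call takes 0.05 s, during which the arm holds its last target.

TASK

Set the decorating wheel up for the kind of ware whose sample stands on the round plaster disc: turn the wheel by its rim until the loading mark (one groove) squarely faces the fixed pointer, and with the wheel standing there put every piece of that kind from the ware board upright and centred on its own seat (egg cups on the small seats, dishes on the large ones). Then bring the loaded wheel round until the working mark (two grooves) squarely faces the pointer, every piece still centred on its seat. The finished beaker in the middle of the wheel goes to the middle of the drying board; leave the other ware standing where it is, and do not disturb the samples, the brush jar, the bowl stack or the colour pot.

Things in the scene. Friction and masses are not known exactly. Their poses are not given: they have to be found in the camera images.
- wheel_centre (a point): centre of the wheel's floor, 64 mm above the table; turns with it, z up. Flat aluminium dial, upstanding rim 12 mm thick (radius 130 to 142 mm), 24 mm above the floor, top 88 mm above the table; underside 52 mm up, open under the rim; stand fixed. Turns endlessly about its upright axis, no catch, no handle: turned by its rim, stays where left (0.25 N m bearing drag, 2 N at the rim)
- mark_single (a point): middle of the loading mark: one dark groove, 6 mm wide, engraved across the rim's top, down its outside and 18 mm in across the floor; the point lies on the rim's top at radius 136 mm, midway round between a small and a large seat
- mark_double (a point): middle of the working mark: two dark parallel grooves, each 5 mm wide, 12 mm between centres, engraved in the same way on exactly the opposite side of the wheel; the point lies midway between the two, on the rim's top at radius 136 mm
- pointer_tip (a point): tip of the fixed dark steel cone that points level at the rim from outside, 147 mm from the wheel's axis, 82 mm above the table. Its x axis points outwards from the wheel's axis, y along the rim, z up. Its post, 12 x 20 mm, 88 mm tall, stands 184 mm from the axis. A mark faces it when the mark lies on the line from the wheel's axis to the tip
- seat_small1 (a point): centre of small seat 1: a grey disc with a black border, 44 mm in diameter, inlaid flush with the wheel's floor 80 mm from its axis (the three small seats are 120 degrees apart); for an egg cup
- seat_small2 (a point): centre of small seat 2: a grey disc with a black border, 44 mm in diameter, inlaid flush with the wheel's floor 80 mm from its axis (the three small seats are 120 degrees apart); for an egg cup
- seat_small3 (a point): centre of small seat 3: a grey disc with a black border, 44 mm in diameter, inlaid flush with the wheel's floor 80 mm from its axis (the three small seats are 120 degrees apart); for an egg cup
- seat_large1 (a point): centre of large seat 1: a grey disc with a black border, 60 mm in diameter, inlaid flush with the wheel's floor 80 mm from its axis, midway between two small seats; for a dish
- seat_large2 (a point): centre of large seat 2: a grey disc with a black border, 60 mm in diameter, inlaid flush with the wheel's floor 80 mm from its axis, midway between two small seats; for a dish
- seat_large3 (a point): centre of large seat 3: a grey disc with a black border, 60 mm in diameter, inlaid flush with the wheel's floor 80 mm from its axis, midway between two small seats; for a dish
- eggcup1: a pink unglazed egg cup, may be absent; at the start it stands somewhere on the ware board, a 220 x 340 mm plywood board 12 mm thick on the robot's left, where the pieces stand in two rows about 120 mm apart: 58 mm tall, foot 44 mm across, waist 24 mm, bowl 45 mm across and upright-sided from 30 mm up to the top; about 80 g; origin at the centre of its underside, z up when it stands
- eggcup2: a pink unglazed egg cup, may be absent; at the start it stands somewhere on the ware board, a 220 x 340 mm plywood board 12 mm thick on the robot's left, where the pieces stand in two rows about 120 mm apart: 58 mm tall, foot 44 mm across, waist 24 mm, bowl 45 mm across and upright-sided from 30 mm up to the top; about 80 g; origin at the centre of its underside, z up when it stands
- eggcup3: a pink unglazed egg cup, may be absent; at the start it stands somewhere on the ware board, a 220 x 340 mm plywood board 12 mm thick on the robot's left, where the pieces stand in two rows about 120 mm apart: 58 mm tall, foot 44 mm across, waist 24 mm, bowl 45 mm across and upright-sided from 30 mm up to the top; about 80 g; origin at the centre of its underside, z up when it stands
- dish1: a pink unglazed low round dish, may be absent; at the start it stands on the ware board among the egg cups: 60 mm across, straight-sided, 36 mm tall, wall 5 mm; about 120 g; origin at the centre of its underside, z up when it stands
- dish2: a pink unglazed low round dish, may be absent; at the start it stands on the ware board among the egg cups: 60 mm across, straight-sided, 36 mm tall, wall 5 mm; about 120 g; origin at the centre of its underside, z up when it stands
- dish3: a pink unglazed low round dish, may be absent; at the start it stands on the ware board among the egg cups: 60 mm across, straight-sided, 36 mm tall, wall 5 mm; about 120 g; origin at the centre of its underside, z up when it stands
- beaker: a finished pink straight beaker, 58 mm across, 70 mm tall, wall 5 mm, about 170 g, which at the start stands in the middle of the wheel; origin at the centre of its underside, z up when it stands
- sample_eggcup: a sample egg cup, the same as the others; stands either on the plaster disc or in the sample tray, a square open wooden tray 100 mm wide, 25 mm tall, floor 10 mm thick; origin at the centre of its underside
- sample_dish: a sample dish, the same as the others; stands in the other of the two places; origin at the centre of its underside
- plaster_disc: flat round white plaster disc, 110 mm across and 10 mm thick, fixed on the table beyond the boards; the sample on it tells which ware is to be run; origin at the centre of its underside
- drying_board: square plywood board, 150 mm wide and 12 mm thick, empty at the start, on the robot's right of the wheel, fixed; origin at the centre of its underside
- brush_jar: a white porcelain jar of paint brushes, 76 mm across, about 220 mm tall over the brushes, origin at the centre of its underside
- bowl_stack: a stack of three pink bowls, 150 mm across and 106 mm tall, origin at the centre of its underside
- colour_pot: a small closed blue colour pot with a white cap, 52 mm across and 48 mm tall, on the table between the robot and the wheel, origin at the centre of its underside

How it is judged:
By the outcome, as a careful person would: the job done as asked, in the order asked, and still so for the second after the job is handed in, with the robot touching nothing.
Of eggcup1, eggcup2, eggcup3 only 2 to 3 are there at a start; the rules pass over those that are not, and their reading is None.
Of dish1, dish2, dish3 only 2 to 3 are there at a start; the rules pass over those that are not, and their reading is None.
At some moment in a run one of dish1, dish2, dish3, beaker may be knocked a few centimetres aside while the robot is not near it.
It also fails if it takes over 210 s, if anything falls off the work surface, if the arm or the gripper's body presses on something with over 40 N, if the wrist force passes 120 N, or if a joint passes its speed limit or range.

## Working session

There is one attempt and no reset: what is moved stays moved. The work goes in short steps, Python scripts to look and compute and a tool call to move; the robot and the scene stay as the last step left them, time stands still between calls to the robot, and variables do not carry over. Pictures are saved under pics/ and viewed, and the job is handed in when it is done.

Besides the shell and the picture viewer there is one more tool, called after "Emit:" as name(argument=value, ...), one argument or row to a line, values as JSON. send_rows: Moves the arm, as the interface text tells. Its arguments: {"type":"object","properties":{"motion":{"type":"array"},"gripper":{"type":"number"},"grip_force":{"type":"number"}},"required":["motion"]}

```bash
mkdir -p pics; ls; python3 - <<'E'
from cell import sensors, read_camera
import cv2,numpy as np
s=sensors.observe()
for k,v in s.items(): print(k,v)
for n in ("scene","top","wrist"):
    c=read_camera(n); cv2.imwrite(f"pics/{n}0.png",c["frame"][:,:,::-1])
    print(n,{k:(np.round(v,4).tolist()) for k,v in c.items() if k!="frame"})
E
```

```text
pics
time 0.0
qpos [-1.41999098e+00  3.42710786e-01  1.52503032e+00 -1.80990345e-05
  1.27537436e+00 -1.45973196e-01]
qvel [-1.32681904e-03  6.85564645e-04 -4.97700476e-04 -1.27838046e-03
  9.14303286e-04 -5.62566120e-05]
joint_efforts [ 4.13088837e-04 -4.31246674e+01 -2.44222641e+01  7.17507885e-02
  5.59083035e-02 -1.30196536e-04]
tool_pos [ 0.15350534 -0.50167073  0.25104648]
tool_rot [-1.57230546e+00  2.04378173e-04 -2.84480898e+00]
contact_force [ 0.1061537  -0.42060907 -0.19185951]
torque [-0.03460165 -0.01894483 -0.02951033]
opening 0.09204219779499455
scene {'fx': 479.1092, 'fy': 479.1092, 'cx': 320.8928, 'cy': 201.693, 'extrinsics': [[-0.6693, 0.743, 0.0015, 0.3534], [-0.4935, -0.4461, 0.7466, 0.2503], [0.5554, 0.4989, 0.6653, -1.7353], [0.0, 0.0, 0.0, 1.0]]}
top {'fx': 508.544, 'fy': 508.544, 'cx': 324.9456, 'cy': 200.2193, 'extrinsics': [[-0.0214, -0.9997, -0.015, 0.0724], [0.9817, -0.0239, 0.1891, -0.5743], [-0.1894, -0.0107, 0.9818, -1.7001], [0.0, 0.0, 0.0, 1.0]]}
wrist {'fx': 290.2829, 'fy': 290.2829, 'cx': 322.1004, 'cy': 201.8739, 'extrinsics': [[0.2913, -0.9566, -0.0015, -0.5254], [0.9206, 0.2808, -0.2713, 0.0336], [0.2599, 0.0776, 0.9625, -0.3898], [0.0, 0.0, 0.0, 1.0]]}
```

View pics/scene0.png

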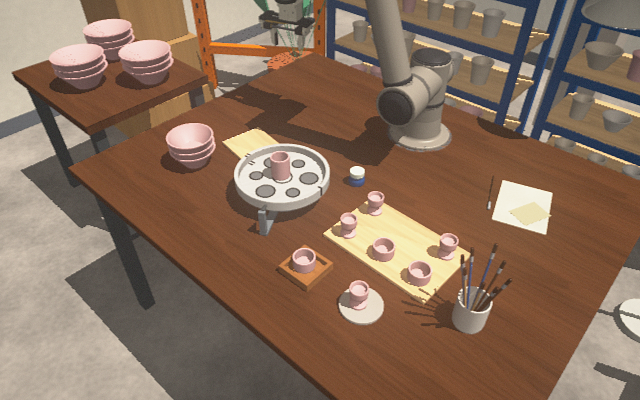

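View pics/top0.png

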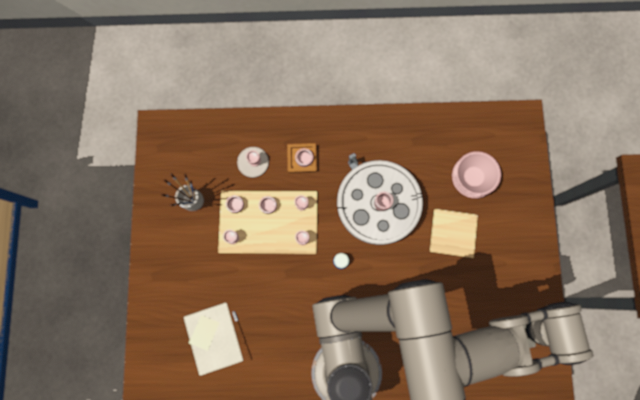

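View pics/wrist0.png

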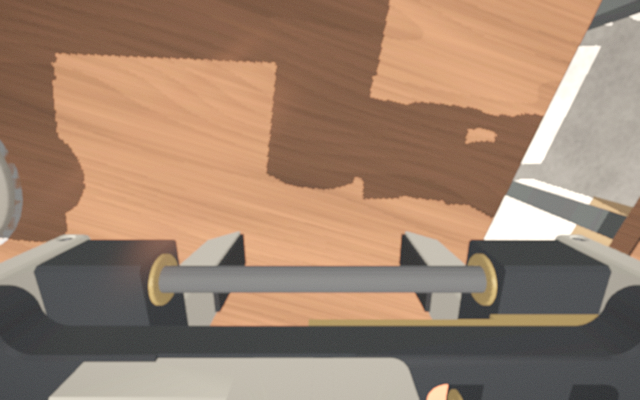

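```bash
cat > h.py <<'E'
from cell import sensors, read_camera
import cv2,numpy as np,sys
def cam(n):
    c=read_camera(n); return c
def ray(c,u,v):
    E=np.array(c["extrinsics"]);R=E[:3,:3];t=E[:3,3]
    d=np.array([(u-c["cx"])/c["fx"],-(v-c["cy"])/c["fy"],-1.0])
    return -R.T@t, R.T@d
def unp(c,u,v,z):
    o,d=ray(c,u,v); s=(z-o[2])/d[2]; return o+s*d
def proj(c,p):
    E=np.array(c["extrinsics"]);q=E[:3,:3]@np.array(p)+E[:3,3]
    return c["cx"]+c["fx"]*q[0]/-q[2], c["cy"]-c["fy"]*q[1]/-q[2]
def crop(c,name,x0,y0,x1,y1,k):
    im=c["frame"][y0:y1,x0:x1,::-1]
    im=cv2.resize(im,None,fx=k,fy=k,interpolation=cv2.INTER_CUBIC)
    st=20 if k<8 else 10
    for x in range((x0//st+1)*st,x1,st): cv2.putText(im,str(x),(int((x-x0)*k),8),0,.3,(0,255,255)); cv2.line(im,(int((x-x0)*k),10),(int((x-x0)*k),16),(0,255,255))
    for y in range((y0//st+1)*st,y1,st): cv2.putText(im,str(y),(0,int((y-y0)*k)+3),0,.3,(0,255,255)); cv2.line(im,(22,int((y-y0)*k)),(28,int((y-y0)*k)),(0,255,255))
    cv2.imwrite("pics/"+name,im)
E
python3 - <<'E'
from h import *
c=cam("top"); crop(c,"t1.png",320,140,440,260,5); crop(c,"t2.png",205,140,325,260,5)
for n,u,v,z in [("wheel",380,203,.076),("tipbase",353,160,.08),("dryb",454,233,.012),("pot",341,260,.04),("cupA",231,237,.06),("cupB",302,202,.06),("cupC",303,237,.06),("bowl",476,174,.1)]:
    print(n,unp(c,u,v,z).round(3))
E
```

```text
wheel [ 0.558 -0.128  0.076]
tipbase [ 0.71  -0.041  0.08 ]
dryb [ 0.457 -0.387  0.012]
pot [0.37  0.009 0.04 ]
cupA [0.455 0.382 0.06 ]
cupB [0.571 0.138 0.06 ]
cupC [0.45  0.136 0.06 ]
bowl [ 0.645 -0.454  0.1  ]
```

View pics/t1.png

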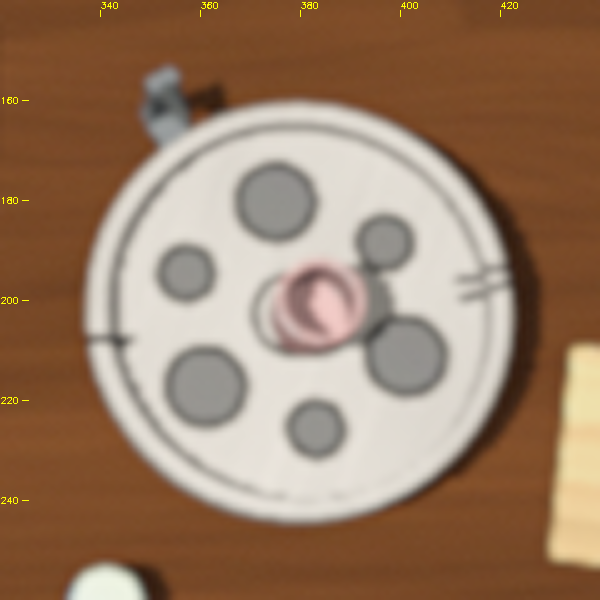

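View pics/t2.png

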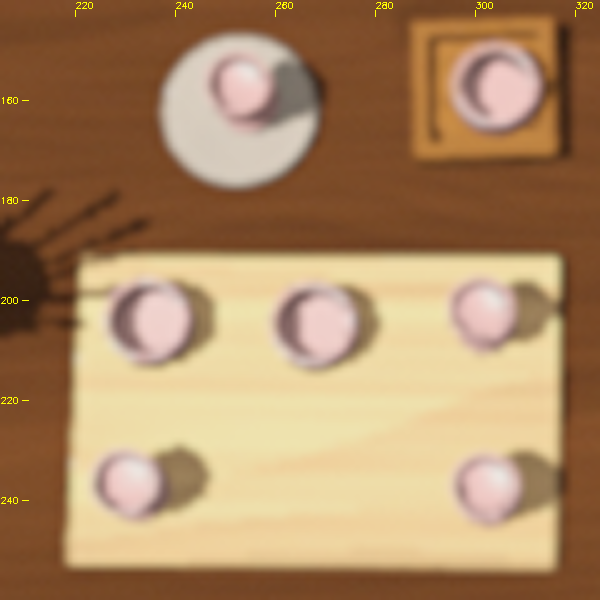

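```bash
cat >> h.py <<'E'
def tool():
    s=sensors.observe(); return np.array(s["tool_pos"]),s["tool_rot"][2],s
def to(p,yaw=None,pr=True):
    """shift in tool axes to reach world TCP p and yaw (deg)"""
    q,y,s=tool(); d=np.array(p)-q
    tx=d[0]*np.cos(y)+d[1]*np.sin(y); tz=-d[0]*np.sin(y)+d[1]*np.cos(y)
    tw=0
    if yaw is not None:
        tw=-((yaw-np.degrees(y)+180)%360-180)
    if pr: print("t=%.1f at %s yaw %.1f op %.4f  -> [%.4f,%.4f,%.4f,%.1f]"%(s["time"],q.round(4),np.degrees(y),s["opening"],tx,-d[2],tz,tw))
    return tx,-d[2],tz,tw
E
python3 - <<'E'
from h import *
from scipy.optimize import least_squares
p,y,s=tool(); c=cam("wrist"); E=np.array(c["extrinsics"]); o=-E[:3,:3].T@E[:3,3]
d=o-p; print("cam off tool x,y,z",d[0]*np.cos(y)+d[1]*np.sin(y),-d[2],-d[0]*np.sin(y)+d[1]*np.cos(y)); 
vd=-E[2,:3]; print("view dir tool", vd[0]*np.cos(y)+vd[1]*np.sin(y),-vd[2],-vd[0]*np.sin(y)+vd[1]*np.cos(y))
# wheel rim fit in top
c=cam("top"); hsv=cv2.cvtColor(c["frame"],cv2.COLOR_RGB2HSV)
m=((hsv[...,1]<40)&(hsv[...,2]>150)).astype(np.uint8); m[:, :330]=0;m[:,430:]=0;m[:150]=0;m[250:]=0
cs,_=cv2.findContours(m,cv2.RETR_EXTERNAL,cv2.CHAIN_APPROX_NONE); k=max(cs,key=cv2.contourArea)[:,0]
P=np.array([unp(c,u,v,.088)[:2] for u,v in k])
f=least_squares(lambda a:np.hypot(P[:,0]-a[0],P[:,1]-a[1])-a[2],[.557,-.127,.142],loss="soft_l1",f_scale=.002)
print(f.x, np.abs(f.fun).mean())
to([.45,-.3,.35])
E
```

```text
cam off tool x,y,z -0.0726651119436792 -0.13238214632743162 0.0012877873832868245
view dir tool 0.2713139553928013 0.9624899960181286 -0.0013210503916084582
[ 0.56130553 -0.12418132  0.14223089] 0.0013261611331030002
t=0.3 at [ 0.1535 -0.5019  0.2515] yaw -163.0 op 0.0918  -> [-0.3426,-0.0985,-0.1064,0.0]
```

```bash
python3 - <<'E'
from h import *
to([.48,-.15,.39],-170)
E
```

```text
t=0.3 at [ 0.1535 -0.5019  0.2515] yaw -163.0 op 0.0918  -> [-0.4151,-0.1385,-0.2411,7.0]
```

Emit:
send_rows(
  motion=[
    [[-0.05,-0.04,-0.03,1],[-0.09,-0.07,-0.055,2],[-0.13,-0.1,-0.08,3],[-0.17,-0.12,-0.1,4],[-0.21,-0.138,-0.125,5],[-0.25,-0.138,-0.15,6],[-0.29,-0.138,-0.17,7],[-0.33,-0.138,-0.195,7]],
  ],
)

```text
time: 1.1
tool_pos: [0.4007, -0.2313, 0.39]
tool_rot: [-1.57, 0.001, -2.968]
contact_force: [0.9, -1.5, 0.3]
opening: 0.0919
```

Emit:
send_rows(
  motion=[
    [[-0.05,0,-0.03,0],[-0.088,0,-0.045,0],[-0.088,0,-0.045,0],[-0.088,0,-0.045,0]],
  ],
)

```text
time: 1.5
tool_pos: [0.4801, -0.1709, 0.3895]
tool_rot: [-1.57, -0.0, -2.965]
contact_force: [0.9, 0.0, -0.5]
opening: 0.0917
```

```bash
python3 - <<'E'
from h import *
to([.48,-.15,.39],-170)
c=cam("wrist"); crop(c,"w1.png",100,0,560,260,1.7)
E
```

```text
t=1.5 at [ 0.4801 -0.1709  0.3895] yaw -169.9 op 0.0917  -> [-0.0036,-0.0005,-0.0206,0.1]
```

View pics/w1.png

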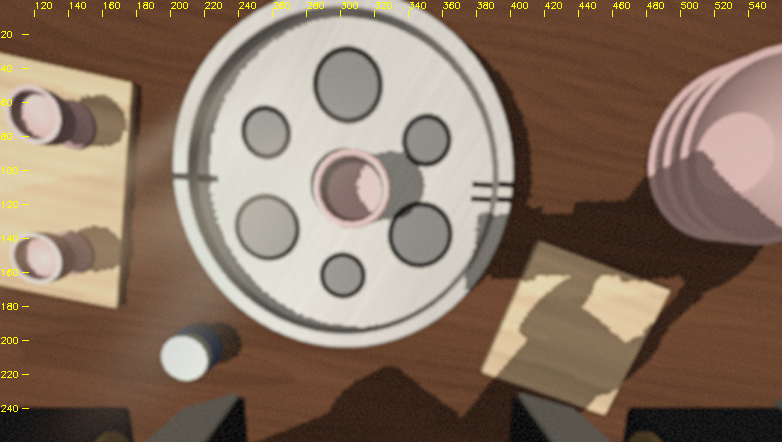

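```bash
cat >> h.py <<'E'
from scipy.optimize import least_squares
def fitseats(c,small,large,verbose=True):
    """returns centre, theta(deg) = angle of nearest small seat mod 120"""
    S=np.array([unp(c,u,v,.064)[:2] for u,v in small]); L=np.array([unp(c,u,v,.064)[:2] for u,v in large]).reshape(-1,2)
    A=np.vstack([S,L]); 
    c0=np.array([.56,-.125]); th0=np.arctan2(*(S[0]-c0)[::-1])
    lab=[]
    for i,p in enumerate(A):
        a=np.degrees(np.arctan2(*(p-c0)[::-1])-th0); lab.append(round(a/60)*60)
    lab=np.radians(lab)
    f=least_squares(lambda x:(np.c_[x[0]+.08*np.cos(x[2]+lab),x[1]+.08*np.sin(x[2]+lab)]-A).ravel(),[*c0,th0])
    if verbose: print("centre",f.x[:2].round(4),"th",np.degrees(f.x[2]).round(2),"res mm",(f.fun*1000).round(1).tolist())
    return f.x
E
python3 - <<'E'
from h import *
c=cam("wrist")
fitseats(c,[(256.5,77.6),(351.2,82.4),(301.8,161.8)],[(304.7,50),(257,133.5),(347,137.6)])
ce=np.array([.561,-.124])
for n,u,v in [("single",(210-0)/1.7+100 -15,177/1.7),("dbl",100+490/1.7,191.5/1.7)]:
    p=unp(c,u,v,.088)[:2]; print(n,p,np.hypot(*(p-ce)),np.degrees(np.arctan2(*(p-ce)[::-1])))
print(unp(c,100+351/1.7,187/1.7,.134), unp(c,100+126/1.7,258/1.7,.07),unp(c,100+38/1.7,112/1.7,.07))
print(unp(c,100+575/1.7,328/1.7,.012))
to([.56,-.11,.39],-180)
E
```

```text
centre [ 0.5628 -0.1293] th 67.26 res mm [0.1, 0.0, 0.1, 0.3, 0.1, 0.3, 0.2, 0.1, -0.1, -0.4, -0.4, -0.4]
single [0.54496959 0.00205329] 0.12706850377920875 97.24749727234658
dbl [ 0.57767474 -0.25179725] 0.12888050759595254 -82.56615154709644
[ 0.56004337 -0.13862831  0.134     ] [0.46557149 0.05632876 0.07      ] [0.5754827  0.13357544 0.07      ]
[ 0.46248579 -0.38943207  0.012     ]
t=1.6 at [ 0.479  -0.1723  0.3899] yaw -170.1 op 0.0921  -> [-0.0905,-0.0001,-0.0474,9.9]
```

Emit:
send_rows(
  motion=[
    [[-0.03,0,-0.016,3],[-0.06,0,-0.032,6],[-0.0905,0,-0.047,10],[-0.0905,0,-0.047,10],[-0.0905,0,-0.047,10],[-0.0905,0,-0.047,10]],
  ],
)

```text
time: 2.2
tool_pos: [0.5591, -0.1117, 0.3903]
tool_rot: [-1.569, 0.001, 3.139]
contact_force: [0.8, -0.2, 0.6]
opening: 0.0921
```

```bash
python3 - <<'E'
from h import *
to([.45,.25,.39],-180)
c=cam("wrist"); crop(c,"w2.png",100,0,560,260,1.7)
crop(c,"w2b.png",170,30,270,110,8)
E
```

```text
t=2.2 at [ 0.5591 -0.1117  0.3903] yaw 179.8 op 0.0921  -> [0.1101,0.0003,-0.3614,-0.2]
```

View pics/w2.png

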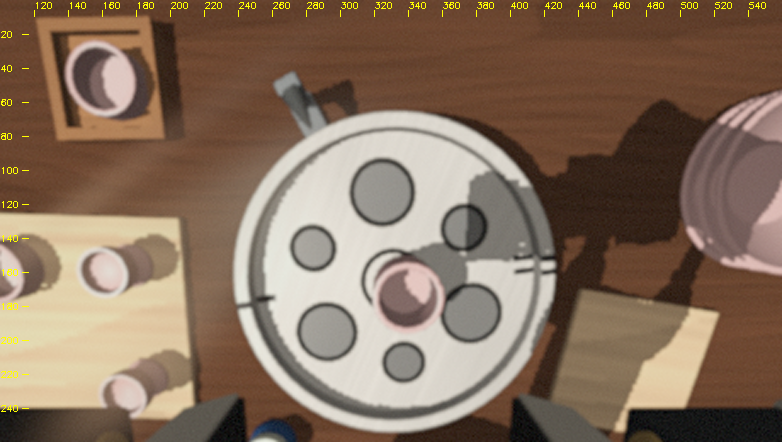

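View pics/w2b.png

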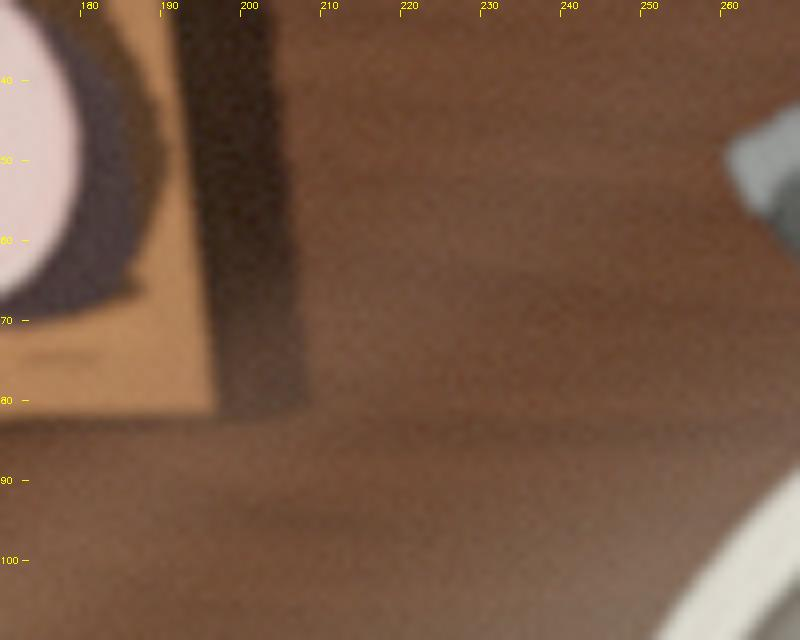

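```bash
python3 - <<'E'
from h import *
c=cam("wrist"); K=1.7
crop(c,"w2b.png",250,30,330,90,10)
crop(c,"w2c.png",300,130,380,210,8)
g=lambda x,y:(100+x/K,y/K)
x=fitseats(c,[g(313,248),g(464,228),g(404,362)],[g(382,192),g(327,331),g(471,313)])
print(unp(c,*g(407.5,297.5),.134))
E
```

```text
centre [ 0.5632 -0.128 ] th 67.32 res mm [0.2, -0.1, 0.6, 0.1, 0.0, 0.4, -0.1, -0.4, -0.7, 0.1, -0.0, -0.1]
[ 0.56047485 -0.1369421   0.134     ]
```

View pics/w2b.png

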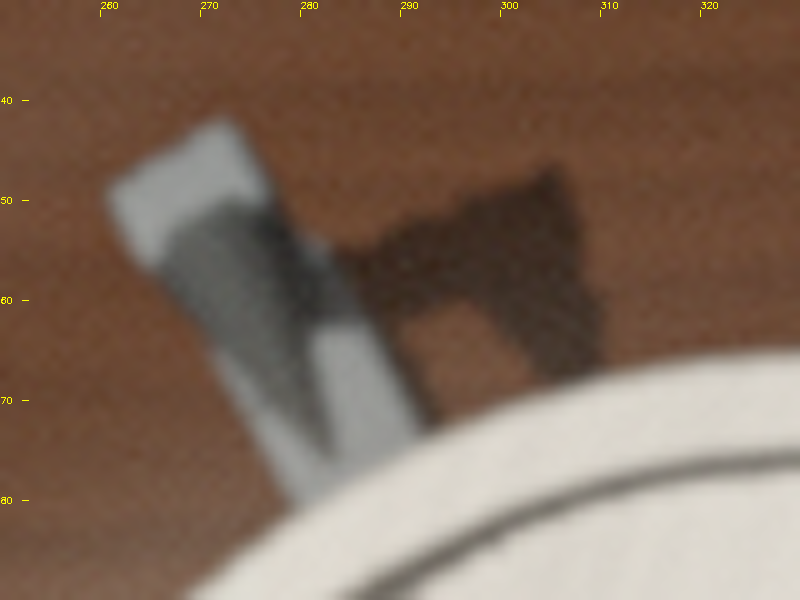

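View pics/w2c.png

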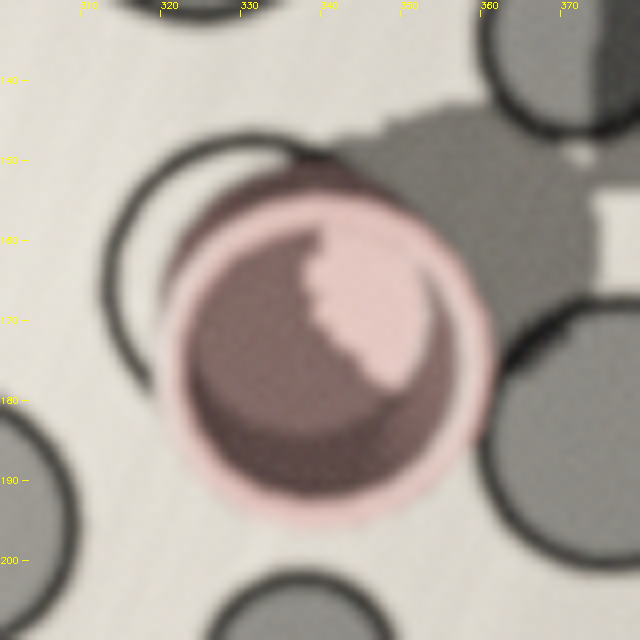

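```bash
python3 - <<'E'
from h import *
c=cam("wrist"); ce=np.array([.5631,-.1285])
for n,u,v,z in [("tip",282.7,75.5,.082),("tip2",282,75,.082),("conebase",271.5,53.5,.082),("cornerL",260.5,49.5,.088),("cornerR",272.5,42,.088)]:
    p=unp(c,u,v,z)[:2]; print(n,p.round(4),np.hypot(*(p-ce)).round(4),np.degrees(np.arctan2(*(p-ce)[::-1])).round(2))
for r,a in [(.147,33),(.147,34),(.147,32)]:
    print(a,proj(c,[ce[0]+r*np.cos(np.radians(a)),ce[1]+r*np.sin(np.radians(a)),.082]))
to([.5605,-.137,.2],-180)
E
```

```text
tip [ 0.693  -0.0581] 0.1477 28.45
tip2 [ 0.6936 -0.0572] 0.1487 28.65
conebase [ 0.7211 -0.0438] 0.1793 28.18
cornerL [ 0.7249 -0.0301] 0.1894 31.3
cornerR [ 0.734  -0.0468] 0.1894 25.54
33 (np.float64(276.0228319394286), np.float64(80.57808473126012))
34 (np.float64(274.5560943298018), np.float64(81.66278521205776))
32 (np.float64(277.51082899619087), np.float64(79.5199432933357))
t=2.4 at [ 0.5593 -0.1114  0.3905] yaw 179.8 op 0.0920  -> [-0.0012,0.1905,0.0256,-0.2]
```

Emit:
send_rows(
  motion=[
    [[-0.001,0.03,0.01,0],[-0.001,0.08,0.025,0],[-0.001,0.13,0.0255,0],[-0.001,0.17,0.0255,0],[-0.001,0.21,0.0255,0],[-0.001,0.24,0.0255,0],[-0.001,0.24,0.0255,0]],
  ],
)

```text
time: 3.05
tool_pos: [0.5578, -0.1368, 0.1466]
tool_rot: [-1.573, -0.007, 3.138]
contact_force: [-0.3, 0.7, 0.1]
opening: 0.0923
```

```bash
python3 - <<'E'
from h import *
to([.5605,-.137,.116],-180)
c=cam("wrist"); crop(c,"w3.png",100,0,560,400,1.5)
E
```

```text
t=3.0 at [ 0.5578 -0.1368  0.1466] yaw 179.8 op 0.0923  -> [-0.0027,0.0306,0.0002,-0.2]
```

View pics/w3.png

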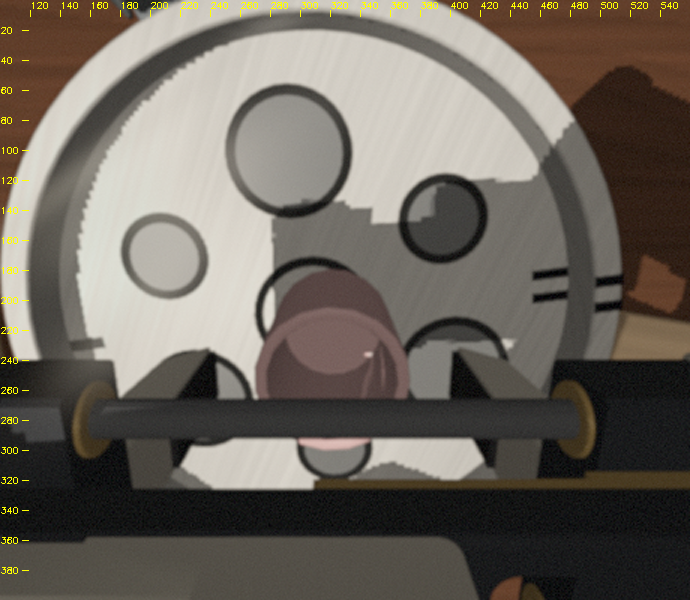

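Emit:
send_rows(
  motion=[
    [[-0.002,0.015,0,0],[-0.002,0.031,0,0],[-0.002,0.031,0,0]],
  ],
)

```text
time: 3.4
tool_pos: [0.561, -0.1373, 0.1179]
tool_rot: [-1.571, -0.003, 3.138]
contact_force: [-0.5, 0.2, 0.1]
opening: 0.092
```

Emit:
send_rows(
  motion=[
    [[0,0,0,0],[0,0,0,0],[0,0,0,0],[0,0,0,0],[0,0,0,0],[0,0,0,0],[0,0,0,0]],
  ],
  gripper=0.45,
  grip_force=15,
)

```text
time: 4.1
tool_pos: [0.5612, -0.1373, 0.1184]
tool_rot: [-1.571, -0.003, 3.138]
contact_force: [-0.7, 0.8, 4.7]
opening: 0.0587
```

Emit:
send_rows(
  motion=[
    [[0,-0.02,0,0],[0,-0.05,0,0],[0,-0.08,0,0],[0,-0.1,0,0],[0.01,-0.1,0.03,0],[0.03,-0.1,0.07,0],[0.05,-0.1,0.12,0],[0.07,-0.1,0.17,0]],
  ],
  grip_force=20,
)

```text
time: 4.9
tool_pos: [0.4927, -0.301, 0.218]
tool_rot: [-1.572, -0.003, 3.139]
contact_force: [1.3, -0.9, -2.8]
opening: 0.0586
```

Emit:
send_rows(
  motion=[
    [[0.02,0,0.04,0],[0.03,0,0.07,0],[0.03,0,0.08,0],[0.03,0,0.08,0],[0.03,0,0.08,0]],
  ],
)

```text
time: 5.4
tool_pos: [0.4629, -0.3798, 0.2174]
tool_rot: [-1.573, -0.004, 3.14]
contact_force: [-1.3, 0.9, -1.8]
opening: 0.0589
```

```bash
python3 - <<'E'
from h import *
to([.4625,-.3894,.0665],-180)
c=cam("wrist"); crop(c,"w4.png",100,0,560,400,1.5)
c=cam("top"); crop(c,"t4.png",400,180,500,270,7)
E
```

```text
t=5.4 at [ 0.4629 -0.3798  0.2174] yaw 179.9 op 0.0589  -> [0.0003,0.1509,0.0096,-0.1]
```

View pics/w4.png

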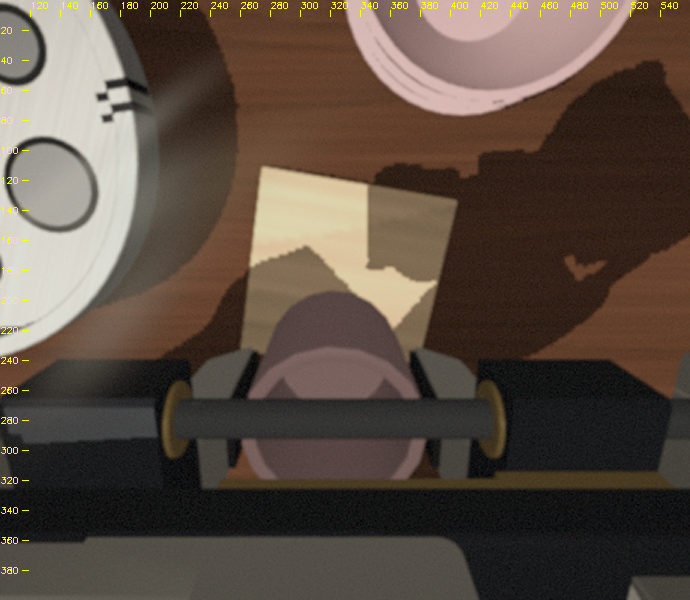

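```bash
python3 - <<'E'
from h import *
c=cam("wrist")
a=unp(c,274,111.3,.012)[:2];b=unp(c,404.7,132.7,.012)[:2]
m=(a+b)/2;e=b-a;n=np.array([e[1],-e[0]])/np.hypot(*e); n*=np.sign(-n[0])
print(a,b,np.hypot(*e),m+.075*n)
to([*(m+.075*n),.0665],-180)
E
```

```text
[ 0.54482932 -0.32676904] [ 0.52141026 -0.47377082] 0.14885555068757678 [ 0.4590538  -0.38847038]
t=5.5 at [ 0.4632 -0.3794  0.2179] yaw 180.0 op 0.0585  -> [0.0041,0.1514,0.0090,-0.0]
```

Emit:
send_rows(
  motion=[
    [[0.002,0.04,0.009,0],[0.002,0.08,0.009,0],[0.002,0.11,0.009,0],[0.002,0.13,0.009,0],[0.002,0.145,0.009,0],[0.002,0.15,0.009,0],[0.002,0.151,0.009,0],[0.002,0.151,0.009,0]],
  ],
)

```text
time: 6.35
tool_pos: [0.4613, -0.3881, 0.0677]
tool_rot: [-1.571, -0.003, -3.141]
contact_force: [1.0, -1.2, -2.7]
opening: 0.0587
```

Emit:
send_rows(
  motion=[
    [[0,0,0,0],[0,0,0,0],[0,0,0,0],[0,0,0,0],[0,0,0,0]],
  ],
  gripper=1,
)

```text
time: 6.85
tool_pos: [0.4613, -0.3883, 0.0679]
tool_rot: [-1.571, -0.002, -3.141]
contact_force: [0.0, -0.4, 0.4]
opening: 0.0908
```

Emit:
send_rows(
  motion=[
    [[0,-0.02,0,0],[0,-0.06,0,0],[0,-0.1,0,0],[0,-0.15,0,0],[0,-0.18,0,0],[0.06,-0.18,0,0],[0.06,-0.18,0,0]],
  ],
)

```text
time: 7.55
tool_pos: [0.3989, -0.3879, 0.2489]
tool_rot: [-1.57, -0.004, 3.141]
contact_force: [-0.2, 1.2, -0.3]
opening: 0.0916
```

```bash
python3 - <<'E'
from h import *
c=cam("wrist"); crop(c,"w5.png",180,0,480,260,2.2)
to([.56,-.13,.25],-180)
E
```

```text
t=7.6 at [ 0.3989 -0.3881  0.2485] yaw 179.9 op 0.0914  -> [-0.1607,-0.0015,-0.2583,-0.1]
```

View pics/w5.png

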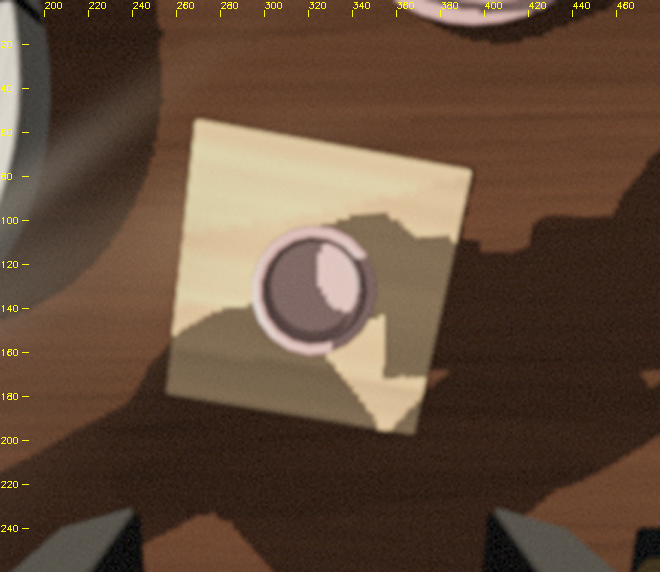

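```bash
python3 - <<'E'
from h import *
c=cam("wrist"); 
P=[unp(c,180+x/2.2,y/2.2,.012)[:2] for x,y in [(195,119),(471,170),(414,434),(166,392)]]
print(np.mean(P,0), unp(c,180+313/2.2,290/2.2,.082))
# rim grasp
ce=np.array([.5631,-.1285])
for a in (97,130,160,190):
    print(a,ce+.136*np.array([np.cos(np.radians(a)),np.sin(np.radians(a))]))
E
```

```text
[ 0.45885491 -0.38867665] [ 0.45987598 -0.38950645  0.082     ]
97 [0.54652577 0.00648628]
130 [ 0.47568089 -0.02431796]
160 [ 0.4353018  -0.08198526]
190 [ 0.42916615 -0.15211615]
```

```bash
cat >> h.py <<'E'
CE=np.array([.5631,-.1285])
def rim(a,r=.136): return CE+r*np.array([np.cos(np.radians(a)),np.sin(np.radians(a))])
def arc(da_list,ce=CE,r=.136):
    """rows for arc about ce from current pose; keep actual radius/azimuth"""
    q,y,s=tool(); v=q[:2]-ce; out=[]
    for da in da_list:
        a=np.radians(da); R=np.array([[np.cos(a),-np.sin(a)],[np.sin(a),np.cos(a)]]); d=R@v-v
        out.append([round(float(d[0]*np.cos(y)+d[1]*np.sin(y)),4),0,round(float(-d[0]*np.sin(y)+d[1]*np.cos(y)),4),round(-da,2)])
    print("r",np.hypot(*v).round(4),"az",np.degrees(np.arctan2(v[1],v[0])).round(2),"yaw",np.degrees(y).round(2)); print(out)
E
python3 - <<'E'
from h import *
to([*rim(165),.2],-105)
E
```

```text
t=7.7 at [ 0.4004 -0.3883  0.2484] yaw 179.9 op 0.0917  -> [-0.0308,0.0484,-0.2951,-75.1]
```

Emit:
send_rows(
  motion=[
    [[-0.004,0,-0.04,-8],[-0.008,0,-0.08,-16],[-0.012,0,-0.12,-24],[-0.016,0,-0.16,-32],[-0.02,0.01,-0.2,-40],[-0.024,0.02,-0.24,-48],[-0.028,0.03,-0.28,-56],[-0.031,0.04,-0.295,-64]],
  ],
)

```text
time: 8.45
tool_pos: [0.4324, -0.09, 0.2077]
tool_rot: [-1.574, 0.0, -2.018]
contact_force: [-0.3, -1.3, 0.0]
opening: 0.092
```

```bash
python3 - <<'E'
from h import *
to([*rim(165),.2],-105)
E
```

```text
t=8.4 at [ 0.4324 -0.09    0.2077] yaw -115.6 op 0.0920  -> [0.0033,0.0077,0.0008,-10.6]
```

Emit:
send_rows(
  motion=[
    [[0.003,0.008,0.001,-5],[0.003,0.02,0.001,-10.6],[0.003,0.05,0.001,-10.6],[0.003,0.07,0.001,-10.6],[0.003,0.08,0.001,-10.6],[0.003,0.08,0.001,-10.6]],
  ],
  gripper=0.5,
)

```text
time: 9.05
tool_pos: [0.4317, -0.0925, 0.1265]
tool_rot: [-1.577, 0.001, -1.833]
contact_force: [0.0, -0.3, -0.8]
opening: 0.0485
```

```bash
python3 - <<'E'
from h import *
to([*rim(165),.094],-105)
c=cam("wrist"); crop(c,"w6.png",100,0,560,400,1.5)
E
```

```text
t=9.1 at [ 0.4317 -0.0925  0.1265] yaw -105.0 op 0.0485  -> [0.0007,0.0325,0.0002,-0.0]
```

View pics/w6.png

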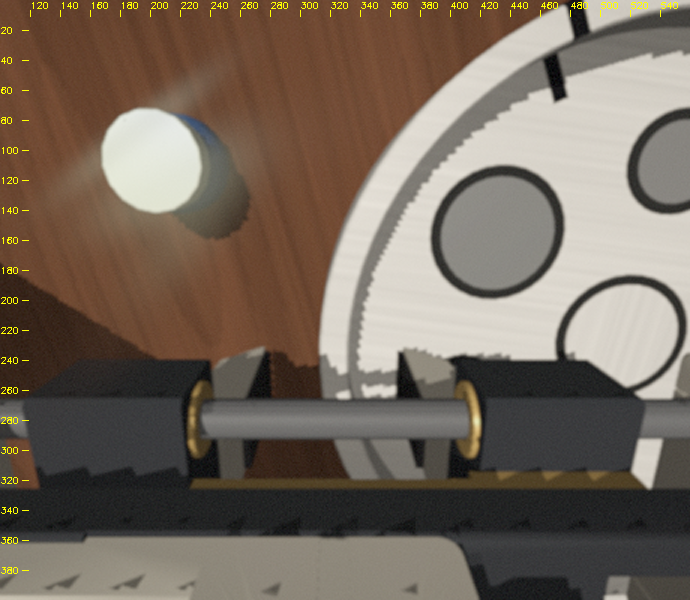

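Emit:
send_rows(
  motion=[
    [[0,0.015,0,0],[0,0.028,0,0],[0,0.032,0,0],[0,0.032,0,0]],
  ],
)

```text
time: 9.5
tool_pos: [0.4325, -0.0928, 0.0959]
tool_rot: [-1.574, 0.001, -1.833]
contact_force: [0.1, -0.5, 0.4]
opening: 0.046
```

Emit:
send_rows(
  motion=[
    [[0,0,0,0],[0,0,0,0],[0,0,0,0],[0,0,0,0],[0,0,0,0],[0,0,0,0]],
  ],
  gripper=0.1,
  grip_force=15,
)

```text
time: 10.1
tool_pos: [0.4316, -0.0926, 0.096]
tool_rot: [-1.576, 0.001, -1.832]
contact_force: [-4.2, 0.5, 5.1]
opening: 0.0125
```

```bash
python3 - <<'E'
from h import *
print(sensors.observe()["contact_force"])
arc([-3,-8,-14,-20,-26,-32,-38,-44])
E
```

```text
[-4.19018646  0.46937719  5.09100972]
r 0.1364 az 164.72 yaw -104.99
[[-0.0071, 0, 0.0002, 3], [-0.019, 0, 0.0014, 8], [-0.033, 0, 0.0042, 14], [-0.0466, 0, 0.0085, 20], [-0.0597, 0, 0.0141, 26], [-0.0722, 0, 0.0211, 32], [-0.0838, 0, 0.0293, 38], [-0.0945, 0, 0.0388, 44]]
```

Emit:
send_rows(
  motion=[
    [[-0.0071,0,0.0002,3],[-0.019,0,0.0014,8],[-0.033,0,0.0042,14],[-0.0466,0,0.0085,20],[-0.0597,0,0.0141,26],[-0.0722,0,0.0211,32],[-0.0838,0,0.0293,38],[-0.0838,0,0.0293,38]],
  ],
)

```text
time: 10.9
tool_pos: [0.4821, -0.0173, 0.096]
tool_rot: [-1.577, -0.002, -2.498]
contact_force: [-2.7, 6.2, 6.0]
opening: 0.0121
```

```bash
python3 - <<'E'
from h import *
arc([-4,-9,-14,-19,-24,-29,-30.9,-30.9])
c=cam("wrist"); crop(c,"w7.png",100,0,560,260,1.7)
E
```

```text
r 0.1375 az 126.06 yaw -143.1
[[-0.0096, 0, 0.0005, 4], [-0.0215, 0, 0.002, 9], [-0.0332, 0, 0.0046, 14], [-0.0447, 0, 0.0081, 19], [-0.0558, 0, 0.0127, 24], [-0.0664, 0, 0.0182, 29], [-0.0703, 0, 0.0205, 30.9], [-0.0703, 0, 0.0205, 30.9]]
```

View pics/w7.png

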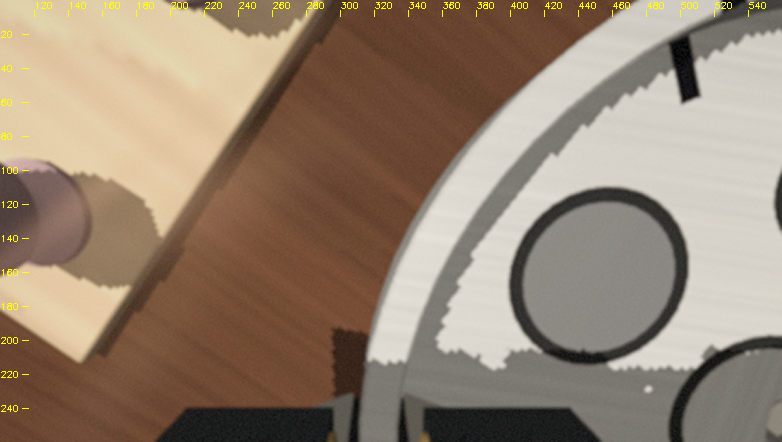

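Emit:
send_rows(
  motion=[
    [[-0.0096,0,0.0005,4],[-0.0215,0,0.002,9],[-0.0332,0,0.0046,14],[-0.0447,0,0.0081,19],[-0.0558,0,0.0127,24],[-0.0664,0,0.0182,28.5],[-0.0689,0,0.0197,30.2],[-0.0689,0,0.0197,30.2]],
  ],
)

```text
time: 11.75
tool_pos: [0.5496, 0.0088, 0.0961]
tool_rot: [-1.576, -0.003, -3.023]
contact_force: [0.6, 4.0, 2.7]
opening: 0.0124
```

Emit:
send_rows(
  motion=[
    [[0,0,0,0],[0,0,0,0],[0,0,0,0]],
  ],
  gripper=0.5,
)

```text
time: 12.05
tool_pos: [0.5492, 0.0085, 0.0959]
tool_rot: [-1.576, -0.003, -3.022]
contact_force: [0.2, 0.1, 0.4]
opening: 0.0321
```

Emit:
send_rows(
  motion=[
    [[0,-0.04,0,0],[0,-0.08,0,0],[0,-0.13,0,0],[0,-0.18,0,0],[0,-0.23,0,0],[0,-0.28,0,0],[0,-0.295,0,0]],
  ],
  gripper=1,
)

```text
time: 12.75
tool_pos: [0.5512, 0.0067, 0.3969]
tool_rot: [-1.573, 0.006, -3.022]
contact_force: [-0.4, 0.9, 0.9]
opening: 0.0875
```

```bash
python3 - <<'E'
from h import *
to([.56,-.11,.39],-180)
E
```

```text
t=12.8 at [0.5512 0.0067 0.3969] yaw -173.2 op 0.0875  -> [0.0051,0.0069,0.1170,6.8]
```

Emit:
send_rows(
  motion=[
    [[0.002,0.003,0.04,3],[0.005,0.007,0.08,6.8],[0.005,0.007,0.117,6.8],[0.005,0.007,0.117,6.8],[0.005,0.007,0.117,6.8]],
  ],
)

```text
time: 13.25
tool_pos: [0.5599, -0.1107, 0.3891]
tool_rot: [-1.575, 0.005, 3.14]
contact_force: [-0.3, 0.8, -0.5]
opening: 0.092
```

```bash
python3 - <<'E'
from h import *
c=cam("wrist"); crop(c,"w8.png",220,20,440,260,2.5)
E
```

View pics/w8.png

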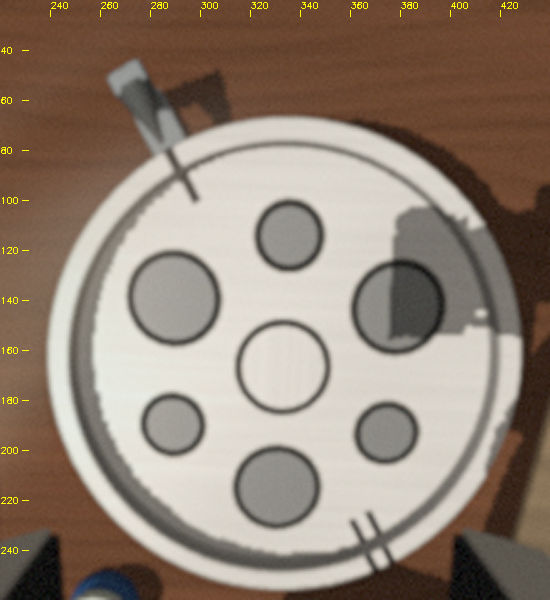

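```bash
python3 - <<'E'
from h import *
c=cam("wrist"); g=lambda x,y:(220+x/2.5,20+y/2.5)
x=fitseats(c,[g(289,235),g(386,432),g(173,424)],[g(174,297),g(398,307),g(277,487)])
crop(c,"w8b.png",255,35,325,105,9)
E
```

```text
centre [ 0.5635 -0.127 ] th -2.33 res mm [0.1, -0.2, -0.2, -0.2, 0.1, 0.1, -0.4, -0.0, 0.1, 0.2, 0.2, 0.2]
```

View pics/w8b.png

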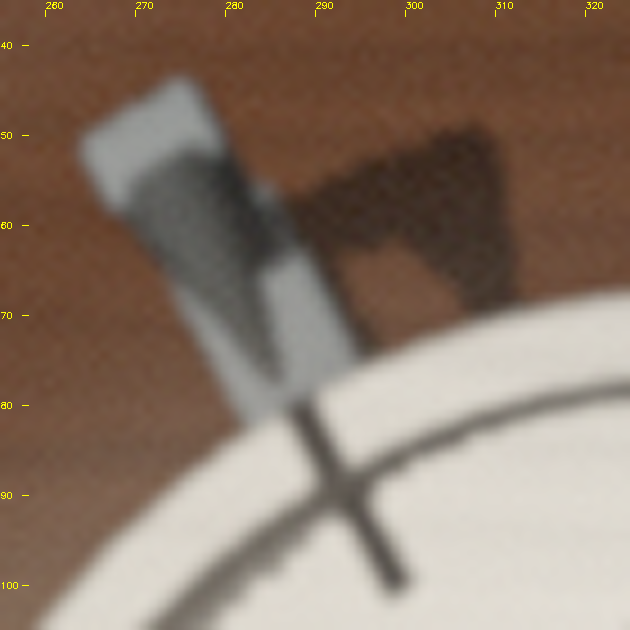

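```bash
python3 - <<'E'
from h import *
c=cam("wrist"); ce=np.array([.5635,-.1270])
for n,u,v,z in [("tip",286,77.2,.082),("tip",286.4,77.6,.082),("cL",263.7,52,.088),("cR",276,43.7,.088),("markouter",288,79.8,.088),("markend",299,100,.064),("mark in rim",292.5,89,.088)]:
    p=unp(c,u,v,z)[:2]; print(n,p.round(4),np.hypot(*(p-ce)).round(4),np.degrees(np.arctan2(*(p-ce)[::-1])).round(2))
E
```

```text
tip [ 0.6927 -0.0583] 0.1463 28.0
tip [ 0.6922 -0.0588] 0.1456 27.91
cL [ 0.7237 -0.0297] 0.1874 31.27
cR [ 0.7338 -0.0469] 0.1882 25.18
markouter [ 0.6885 -0.0617] 0.1411 27.58
markend [ 0.6636 -0.0745] 0.113 27.67
mark in rim [ 0.6765 -0.0676] 0.1277 27.71
```

```bash
python3 - <<'E'
from h import *
P=np.array([[.4316,-.0926],[.4821,-.0173],[.5496,.0088]])
f=least_squares(lambda a:np.hypot(P[:,0]-a[0],P[:,1]-a[1])-.136,[.563,-.127]);print(f.x,f.fun)
to([.46,.20,.36],-180)
E
```

```text
[ 0.56328445 -0.12647494] [-2.82900838e-05  5.17614403e-05 -3.46639227e-05]
t=13.4 at [ 0.5601 -0.1089  0.3897] yaw -179.9 op 0.0916  -> [0.0996,0.0297,-0.3091,0.1]
```

Emit:
send_rows(
  motion=[
    [[0.015,0,-0.05,0],[0.03,0,-0.1,0],[0.045,0,-0.15,0],[0.06,0,-0.2,0],[0.08,0,-0.25,0],[0.09,0,-0.3,0],[0.1,0,-0.34,0],[0.1,0,-0.34,0]],
  ],
)

```text
time: 14.2
tool_pos: [0.4568, 0.2363, 0.3908]
tool_rot: [-1.576, 0.006, -3.132]
contact_force: [0.4, 0.2, 1.2]
opening: 0.0915
```

Emit:
send_rows(
  motion=[
    [[0,0,0,0],[0,0,0,0]],
  ],
)

```text
time: 14.4
tool_pos: [0.4563, 0.2366, 0.391]
tool_rot: [-1.576, 0.006, -3.13]
contact_force: [-0.3, -0.3, -0.3]
opening: 0.0919
```

```bash
sed -i 's/^CE=.*/CE=np.array([.5633,-.1266])/' h.py; python3 - <<'E'
from h import *
to([.46,.20,.36],-180)
c=cam("wrist"); crop(c,"w9.png",160,0,520,260,2.1)
E
```

```text
t=14.4 at [0.4563 0.2366 0.391 ] yaw -179.3 op 0.0919  -> [-0.0032,0.0310,0.0367,0.7]
```

View pics/w9.png

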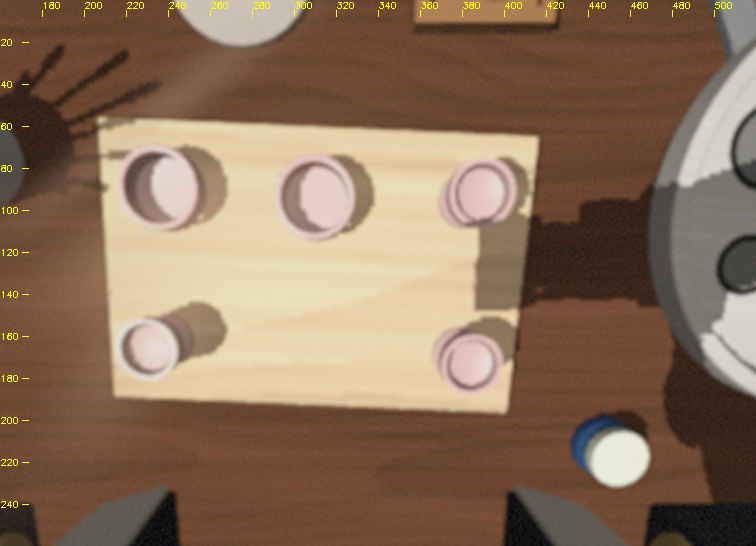

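```bash
python3 - <<'E'
from h import *
c=cam("wrist"); g=lambda x,y:(160+x/2.1,y/2.1)
for n,x,y,z in [("A",149,348,.07),("B",485,191.5,.07),("C",471,362,.07),("D1",160,188,.048),("D2",316,196,.048)]:
    p=unp(c,*g(x,y),z); print(n,p.round(4)); 
for a in (-2.33,117.67,-122.33): print(a,(CE+.08*np.array([np.cos(np.radians(a)),np.sin(np.radians(a))])).round(4))
p=unp(c,*g(471,362),.07); to([p[0],p[1],.064],-180)
E
```

```text
A [0.4614 0.3798 0.07  ]
B [0.5732 0.1367 0.07  ]
C [0.4532 0.1386 0.07  ]
D1 [0.5758 0.3699 0.048 ]
D2 [0.5713 0.2556 0.048 ]
-2.33 [ 0.6432 -0.1299]
117.67 [ 0.5261 -0.0557]
-122.33 [ 0.5205 -0.1942]
t=14.5 at [0.457  0.2355 0.3909] yaw -179.5 op 0.0915  -> [0.0047,0.3269,0.0968,0.5]
```

Emit:
send_rows(
  motion=[
    [[0.004,0.04,0.04,0.5],[0.004,0.08,0.08,0.5],[0.004,0.13,0.097,0.5],[0.004,0.18,0.097,0.5],[0.004,0.22,0.097,0.5],[0.004,0.25,0.097,0.5],[0.004,0.25,0.097,0.5]],
  ],
)

```text
time: 15.2
tool_pos: [0.4528, 0.1379, 0.1366]
tool_rot: [-1.575, -0.003, 3.139]
contact_force: [0.2, 0.4, 0.0]
opening: 0.0911
```

```bash
python3 - <<'E'
from h import *
to([.4532,.1386,.060],-180)
c=cam("wrist"); crop(c,"w10.png",100,0,560,400,1.5)
E
```

```text
t=15.2 at [0.4528 0.1379 0.1366] yaw 179.9 op 0.0911  -> [-0.0004,0.0766,-0.0007,-0.1]
```

View pics/w10.png

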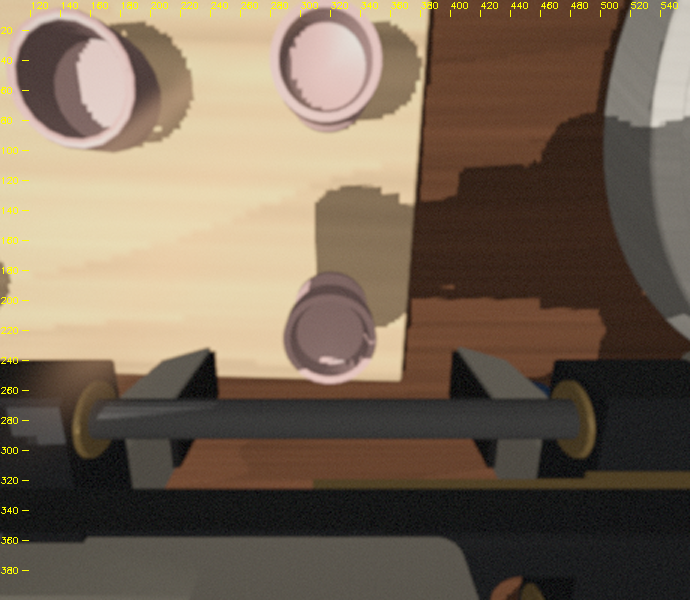

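```bash
python3 - <<'E'
from h import *
c=cam("wrist"); p=unp(c,320.3,223,.07);print(p); to([p[0],p[1],.06],-180)
E
```

```text
[0.45479193 0.13897719 0.07      ]
t=15.3 at [0.456  0.1389 0.1411] yaw 179.9 op 0.0921  -> [0.0013,0.0811,-0.0000,-0.1]
```

Emit:
send_rows(
  motion=[
    [[0.0015,0.03,0,0],[0.0015,0.06,0,0],[0.0015,0.078,0,0],[0.0015,0.081,0,0],[0.0015,0.081,0,0],[0.0015,0.081,0,0]],
  ],
)

```text
time: 15.9
tool_pos: [0.4566, 0.1395, 0.062]
tool_rot: [-1.577, 0.01, 3.14]
contact_force: [-0.7, 0.1, 0.6]
opening: 0.0916
```

Emit:
send_rows(
  motion=[
    [[0,0,0,0],[0,0,0,0],[0,0,0,0],[0,0,0,0],[0,0,0,0],[0,0,0,0],[0,0,0,0]],
  ],
  gripper=0.38,
  grip_force=12,
)

```text
time: 16.6
tool_pos: [0.4565, 0.1395, 0.0619]
tool_rot: [-1.577, 0.01, 3.14]
contact_force: [-0.9, -0.3, -0.0]
opening: 0.0443
```

```bash
python3 - <<'E'
from h import *
to([.5261,-.0557,.20],-180)
E
```

```text
t=16.6 at [0.4565 0.1395 0.0619] yaw 179.9 op 0.0443  -> [-0.0699,-0.1381,0.1951,-0.1]
```

Emit:
send_rows(
  motion=[
    [[0,-0.03,0,0],[0,-0.07,0,0],[0,-0.11,0,0],[-0.015,-0.138,0.03,0],[-0.03,-0.138,0.07,0],[-0.05,-0.138,0.11,0],[-0.065,-0.138,0.15,0],[-0.07,-0.138,0.18,0]],
  ],
  grip_force=15,
)

```text
time: 17.4
tool_pos: [0.5258, -0.0438, 0.1994]
tool_rot: [-1.576, 0.01, 3.139]
contact_force: [-0.1, -0.1, -0.1]
opening: 0.0446
```

Emit:
send_rows(
  motion=[
    [[0,0,0.015,0],[0,0,0.015,0],[0,0,0.015,0],[0,0,0.015,0]],
  ],
)

```text
time: 17.8
tool_pos: [0.5255, -0.0579, 0.1992]
tool_rot: [-1.577, 0.01, 3.14]
contact_force: [0.3, 0.3, -1.1]
opening: 0.0444
```

```bash
python3 - <<'E'
from h import *
to([.5261,-.0557,.114],-180)
c=cam("wrist"); crop(c,"w11.png",100,0,560,400,1.5)
E
```

```text
t=17.8 at [ 0.5255 -0.0579  0.1992] yaw 179.9 op 0.0444  -> [-0.0005,0.0852,-0.0022,-0.1]
```

View pics/w11.png

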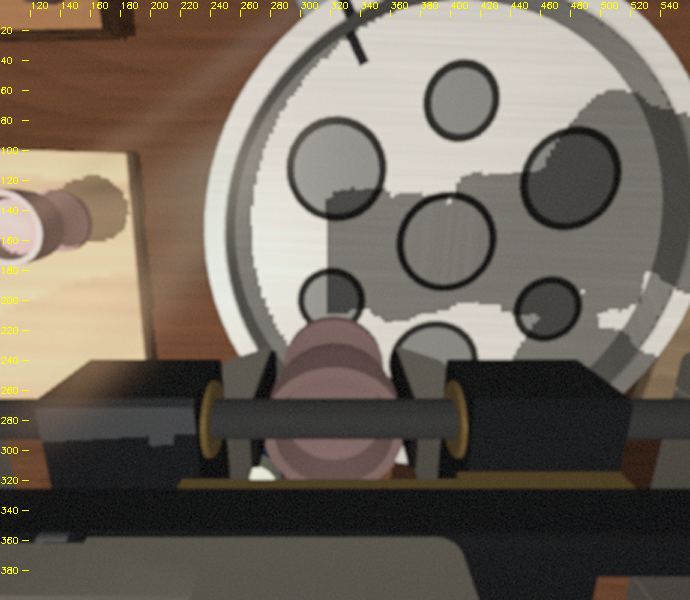

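```bash
python3 - <<'E'
from h import *
c=cam("wrist"); g=lambda x,y:(100+x/1.5,y/1.5)
x=fitseats(c,[g(461,100),g(332,300),g(548,308)],[g(336,168),g(571,178)])
s=x[:2]+.08*np.array([np.cos(x[2]+np.radians(120)),np.sin(x[2]+np.radians(120))]);print("seat",s)
zt=tool()[0][2]+.008
for yy in (366,): print("cup rim back pt",unp(c,*g(334,yy),zt),"left",unp(c,*g(266,418),zt),"right",unp(c,*g(405,418),zt))
print("cup ctr",unp(c,*g(335,424),zt)); print(tool()[0])
E
```

```text
centre [ 0.5637 -0.1278] th -2.28 res mm [0.2, -0.2, 0.1, 0.4, -0.0, -0.1, -0.4, -0.2, 0.1, 0.1]
seat [ 0.52646934 -0.05699389]
cup rim back pt [ 0.54317083 -0.05930225  0.20734752] left [ 0.52517444 -0.03745352  0.20734752] right [ 0.52522082 -0.08199202  0.20734752]
cup ctr [ 0.52304251 -0.05958391  0.20734752]
[ 0.52568669 -0.05778197  0.19934752]
```

Emit:
send_rows(
  motion=[
    [[-0.003,0.03,-0.002,0],[-0.003,0.055,-0.002,0],[-0.003,0.075,-0.002,0],[-0.003,0.083,-0.002,0],[-0.003,0.0855,-0.002,0],[-0.003,0.0855,-0.002,0],[-0.003,0.0855,-0.002,0]],
  ],
)

```text
time: 18.6
tool_pos: [0.5302, -0.0553, 0.1148]
tool_rot: [-1.576, 0.012, 3.141]
contact_force: [0.8, 0.4, -0.1]
opening: 0.0444
```

```bash
python3 - <<'E'
from h import *
to([.529,-.0557,.114],-180); print(tool()[2]["contact_force"])
E
```

```text
t=18.6 at [ 0.5302 -0.0553  0.1148] yaw 180.0 op 0.0444  -> [0.0012,0.0008,0.0004,-0.0]
[ 0.81779068  0.41061206 -0.07371549]
```

Emit:
send_rows(
  motion=[
    [[0.001,0.001,0,0],[0.001,0.001,0,0],[0.001,0.001,0,0]],
  ],
)

```text
time: 18.9
tool_pos: [0.5293, -0.0553, 0.114]
tool_rot: [-1.576, 0.012, 3.141]
contact_force: [-0.5, -0.3, -0.7]
opening: 0.0447
```

Emit:
send_rows(
  motion=[
    [[0,0,0,0],[0,0,0,0],[0,0,0,0],[0,0,0,0]],
  ],
  gripper=0.75,
)

```text
time: 19.3
tool_pos: [0.5293, -0.0554, 0.114]
tool_rot: [-1.576, 0.012, 3.141]
contact_force: [-0.3, 1.0, 0.1]
opening: 0.068
```

Emit:
send_rows(
  motion=[
    [[0,-0.02,0,0],[0,-0.06,0,0],[0,-0.1,0,0],[0.03,-0.14,0,0],[0.06,-0.16,0,0],[0.06,-0.16,0,0],[0.06,-0.16,0,0]],
  ],
)

```text
time: 20.0
tool_pos: [0.4674, -0.0561, 0.2738]
tool_rot: [-1.575, 0.014, 3.14]
contact_force: [-0.1, 0.0, -0.7]
opening: 0.0689
```

```bash
python3 - <<'E'
from h import *
print(tool()[0])
c=cam("wrist"); crop(c,"w12.png",180,0,560,260,2.0)
E
```

```text
[ 0.46737965 -0.05613931  0.27383829]
```

View pics/w12.png

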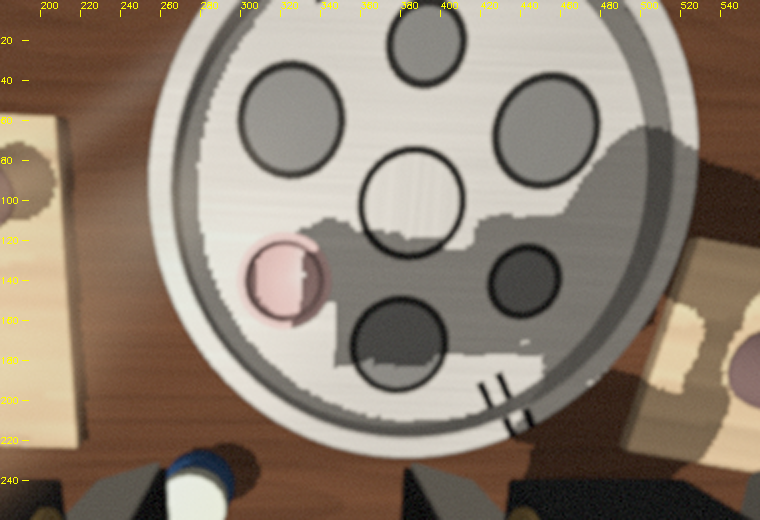

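```bash
python3 - <<'E'
from h import *
c=cam("wrist"); g=lambda x,y:(180+x/2,y/2)
crop(c,"w12b.png",290,110,350,170,10)
x=fitseats(c,[g(427,43),g(524,281)],[g(291,120),g(546,130),g(399,344)])
s=x[:2]+.08*np.array([np.cos(x[2]+np.radians(120)),np.sin(x[2]+np.radians(120))]);print("seat",s,"cup",unp(c,*g(284,279),.122))
# draw projected seat and expected cup rim
im=cv2.imread("pics/w12b.png")
for z,r,col in [(.064,.022,(0,255,0)),(.122,.0225,(255,0,0)),(.122,.0,(255,0,0))]:
    for a in np.linspace(0,6.28,80):
        u,v=proj(c,[s[0]+r*np.cos(a),s[1]+r*np.sin(a),z]); cv2.circle(im,(int((u-290)*10),int((v-110)*10)),2,col,-1)
cv2.imwrite("pics/w12c.png",im)
E
```

```text
centre [ 0.5629 -0.1274] th -2.4 res mm [0.7, 0.4, -0.1, -0.5, 0.2, 0.2, -0.2, -0.3, -0.7, 0.2]
seat [ 0.52584675 -0.05654702] cup [ 0.52449891 -0.05650435  0.122     ]
```

View pics/w12c.png

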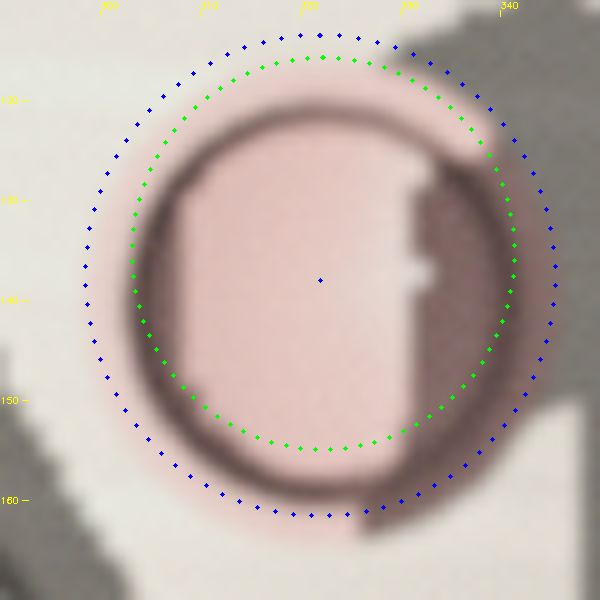

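```bash
python3 - <<'E'
from h import *
to([.5735,.137,.16],-180)
E
```

```text
t=20.1 at [ 0.4676 -0.0561  0.2725] yaw 179.9 op 0.0689  -> [-0.1057,0.1125,-0.1932,-0.1]
```

Emit:
send_rows(
  motion=[
    [[-0.025,0,-0.04,0],[-0.05,0.02,-0.08,0],[-0.075,0.04,-0.12,0],[-0.1,0.06,-0.16,0],[-0.106,0.09,-0.193,0],[-0.106,0.1125,-0.193,0],[-0.106,0.1125,-0.193,0],[-0.106,0.1125,-0.193,0]],
  ],
  gripper=1,
)

```text
time: 20.9
tool_pos: [0.5751, 0.1373, 0.1612]
tool_rot: [-1.576, 0.009, 3.141]
contact_force: [0.9, -0.8, -0.4]
opening: 0.0917
```

```bash
python3 - <<'E'
from h import *
print(sensors.observe()["tool_rot"])
c=cam("wrist"); crop(c,"w13.png",250,150,400,250,5)
to([.5735,.137,.061],-180)
E
```

```text
[-1.5755731   0.00931672  3.14067749]
t=20.9 at [0.5757 0.137  0.1625] yaw 179.9 op 0.0921  -> [0.0022,0.1015,-0.0000,-0.1]
```

View pics/w13.png

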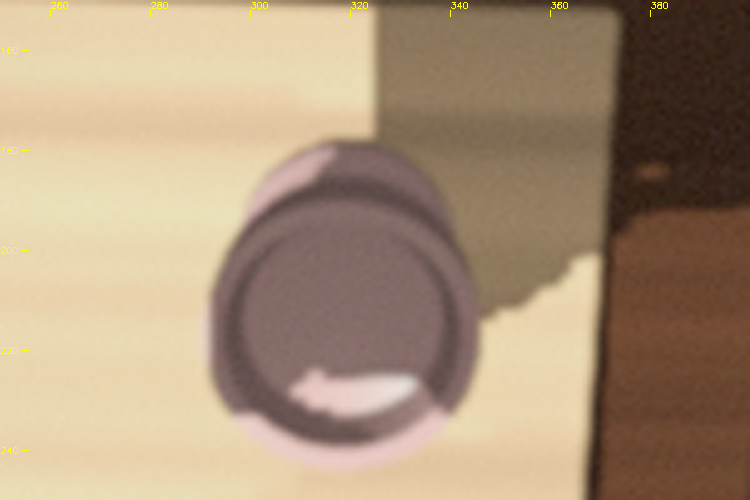

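```bash
python3 - <<'E'
from h import *
c=cam("wrist"); p=unp(c,318.8,215.4,.07);print(p, unp(c,319,187,.07),unp(c,319,243.6,.07)); to([.5735,.137,.061],-180)
E
```

```text
[0.57491887 0.13899453 0.07      ] [0.59858206 0.13870183 0.07      ] [0.55013807 0.13896705 0.07      ]
t=21.0 at [0.5759 0.1368 0.1633] yaw 179.9 op 0.0918  -> [0.0024,0.1023,-0.0002,-0.1]
```

Emit:
send_rows(
  motion=[
    [[0.0035,0.03,-0.001,0],[0.0035,0.06,-0.001,0],[0.0035,0.085,-0.001,0],[0.0035,0.1,-0.001,0],[0.0035,0.1025,-0.001,0],[0.0035,0.1025,-0.001,0],[0.0035,0.1025,-0.001,0]],
  ],
)

```text
time: 21.7
tool_pos: [0.5749, 0.1381, 0.0625]
tool_rot: [-1.576, 0.016, 3.139]
contact_force: [0.6, -0.0, 0.4]
opening: 0.0918
```

Emit:
send_rows(
  motion=[
    [[0,0,0,0],[0,0,0,0],[0,0,0,0],[0,0,0,0],[0,0,0,0],[0,0,0,0],[0,0,0,0]],
  ],
  gripper=0.38,
  grip_force=12,
)

```text
time: 22.4
tool_pos: [0.5749, 0.1382, 0.0624]
tool_rot: [-1.576, 0.016, 3.139]
contact_force: [-0.1, 0.4, 0.4]
opening: 0.0447
```

```bash
python3 - <<'E'
from h import *
a=np.radians(-2.33); to([CE[0]+.08*np.cos(a),CE[1]+.08*np.sin(a),.2],-180)
E
```

```text
t=22.4 at [0.5749 0.1382 0.0624] yaw 179.9 op 0.0447  -> [-0.0690,-0.1376,0.2679,-0.1]
```

Emit:
send_rows(
  motion=[
    [[0,-0.04,0,0],[0,-0.08,0,0],[0,-0.12,0.02,0],[-0.02,-0.138,0.06,0],[-0.035,-0.138,0.1,0],[-0.05,-0.138,0.14,0],[-0.06,-0.138,0.18,0],[-0.07,-0.138,0.22,0]],
  ],
  grip_force=15,
)

```text
time: 23.2
tool_pos: [0.6422, -0.0844, 0.2]
tool_rot: [-1.577, 0.016, 3.139]
contact_force: [0.8, 0.7, -1.3]
opening: 0.0447
```

Emit:
send_rows(
  motion=[
    [[0,0,0.04,0],[0,0,0.048,0],[0,0,0.048,0],[0,0,0.048,0],[0,0,0.048,0]],
  ],
)

```text
time: 23.7
tool_pos: [0.6421, -0.1307, 0.1998]
tool_rot: [-1.577, 0.016, 3.141]
contact_force: [-0.5, -0.5, -0.5]
opening: 0.0447
```

```bash
python3 - <<'E'
from h import *
print(sensors.observe()["tool_rot"])
to([.646,-.1299,.1145],-180)
E
```

```text
[-1.57696637  0.0156066   3.14091048]
t=23.7 at [ 0.6421 -0.1307  0.1998] yaw 180.0 op 0.0447  -> [-0.0039,0.0853,-0.0008,-0.0]
```

Emit:
send_rows(
  motion=[
    [[-0.0026,0.03,-0.001,0],[-0.0026,0.055,-0.001,0],[-0.0026,0.075,-0.001,0],[-0.0026,0.083,-0.001,0],[-0.0026,0.0855,-0.001,0],[-0.0026,0.0855,-0.001,0],[-0.0026,0.0855,-0.001,0],[-0.0026,0.0855,-0.001,0]],
  ],
)

```text
time: 24.5
tool_pos: [0.6465, -0.1292, 0.1154]
tool_rot: [-1.576, 0.017, 3.141]
contact_force: [-0.1, 0.2, -0.5]
opening: 0.0447
```

```bash
python3 - <<'E'
from h import *
to([.646,-.1299,.1143],-180); print(tool()[2]["contact_force"])
E
```

```text
t=24.5 at [ 0.6465 -0.1292  0.1154] yaw 180.0 op 0.0447  -> [0.0005,0.0011,0.0007,-0.0]
[-0.08687208  0.21494959 -0.51219334]
```

Emit:
send_rows(
  motion=[
    [[0.0005,0.001,0.0007,0],[0.0005,0.001,0.0007,0],[0.0005,0.001,0.0007,0]],
  ],
)

```text
time: 24.8
tool_pos: [0.646, -0.1301, 0.1145]
tool_rot: [-1.576, 0.017, 3.141]
contact_force: [-0.2, -0.9, -1.2]
opening: 0.0447
```

Emit:
send_rows(
  motion=[
    [[0,0,0,0],[0,0,0,0],[0,0,0,0],[0,0,0,0]],
  ],
  gripper=0.75,
)

```text
time: 25.2
tool_pos: [0.6461, -0.1301, 0.1146]
tool_rot: [-1.576, 0.018, 3.141]
contact_force: [-0.5, -0.2, 0.7]
opening: 0.0679
```

Emit:
send_rows(
  motion=[
    [[0,-0.02,0,0],[0,-0.06,0,0],[0,-0.1,0,0],[0.03,-0.14,0,0],[0.07,-0.18,0,0],[0.1,-0.22,0,0],[0.1,-0.22,0,0],[0.1,-0.22,0,0]],
  ],
)

```text
time: 26.0
tool_pos: [0.5421, -0.1314, 0.3349]
tool_rot: [-1.575, 0.021, 3.14]
contact_force: [-0.7, 0.2, -0.2]
opening: 0.0688
```

```bash
python3 - <<'E'
from h import *
print(tool()[0],sensors.observe()["tool_rot"])
c=cam("wrist"); crop(c,"w14.png",180,0,480,260,2.5)
E
```

```text
[ 0.5420515  -0.13143171  0.33485719] [-1.57478098  0.0213436   3.14031175]
```

View pics/w14.png

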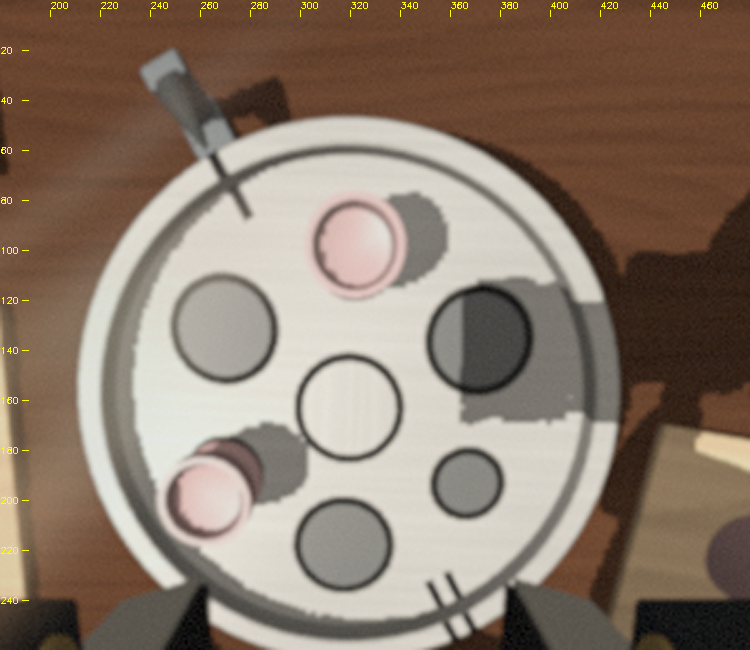

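```bash
cat >> h.py <<'E'
def ov(c,name,x0,y0,x1,y1,k,x,angs=(0,120,240)):
    im=c["frame"][y0:y1,x0:x1,::-1]; im=cv2.resize(im,None,fx=k,fy=k,interpolation=cv2.INTER_CUBIC)
    for da in angs:
        s=x[:2]+.08*np.array([np.cos(x[2]+np.radians(da)),np.sin(x[2]+np.radians(da))])
        for z,r,col in [(.064,.022,(0,255,0)),(.122,.0225,(255,0,0)),(.122,.0,(255,0,0))]:
            for a in np.linspace(0,6.28,60):
                u,v=proj(c,[s[0]+r*np.cos(a),s[1]+r*np.sin(a),z]); cv2.circle(im,(int((u-x0)*k),int((v-y0)*k)),1,col,-1)
    cv2.imwrite("pics/"+name,im)
E
python3 - <<'E'
from h import *
c=cam("wrist"); g=lambda x,y:(180+x/2.5,y/2.5)
x=fitseats(c,[g(467,483)],[g(225,327),g(479,339),g(344,544)])
for da,(a,b) in [(240,(207.5,498.5)),(120,(357,244.5))]:
    s=x[:2]+.08*np.array([np.cos(x[2]+np.radians(da)),np.sin(x[2]+np.radians(da))]);print("seat",s,"cup",unp(c,*g(a,b),.122))
ov(c,"w14b.png",230,60,360,230,4.5,x)
to([.46,.38,.3],-180)
E
```

```text
centre [ 0.5632 -0.1275] th -122.68 res mm [0.1, -0.4, 0.0, 0.6, 0.2, -0.6, -0.3, 0.5]
seat [ 0.52648132 -0.05639959] cup [ 0.52561367 -0.05872339  0.122     ]
seat [ 0.64311691 -0.13120693] cup [ 0.64312797 -0.1322195   0.122     ]
t=26.1 at [ 0.5423 -0.1312  0.3317] yaw 180.0 op 0.0688  -> [0.0827,0.0317,-0.5111,-0.0]
```

View pics/w14b.png

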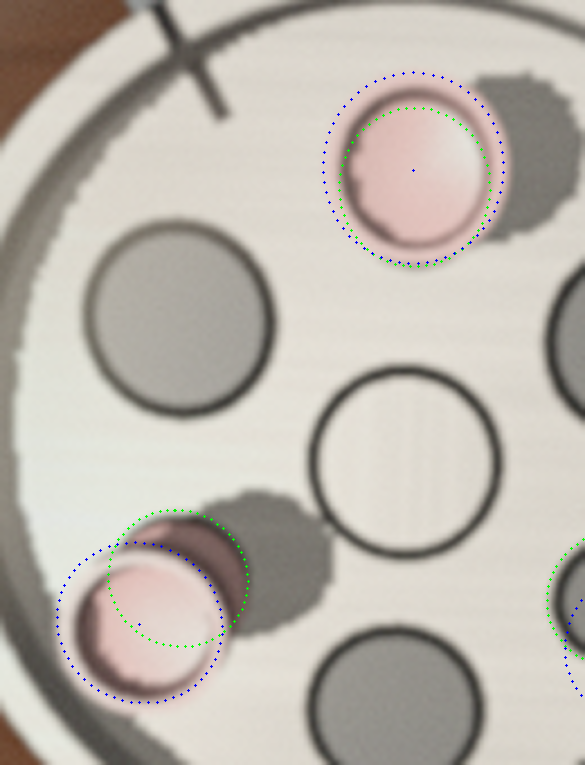

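Emit:
send_rows(
  motion=[
    [[0.015,0,-0.05,0],[0.03,0,-0.1,0],[0.045,0,-0.15,0],[0.06,0,-0.2,0],[0.08,0,-0.25,0],[0.083,0,-0.3,0],[0.083,0,-0.35,0],[0.083,0,-0.38,0]],
  ],
  gripper=1,
)

```text
time: 26.9
tool_pos: [0.459, 0.2518, 0.3306]
tool_rot: [-1.576, 0.013, -3.141]
contact_force: [1.3, -0.0, 0.3]
opening: 0.0918
```

Emit:
send_rows(
  motion=[
    [[0,0,-0.05,0],[0,0,-0.1,0],[0,0,-0.11,0],[0,0,-0.11,0],[0,0,-0.11,0]],
  ],
)

```text
time: 27.4
tool_pos: [0.459, 0.3611, 0.3297]
tool_rot: [-1.574, 0.011, -3.141]
contact_force: [0.4, -0.4, 0.2]
opening: 0.0918
```

```bash
python3 - <<'E'
from h import *
to([.46,.381,.16],-180); print(sensors.observe()["tool_rot"])
c=cam("wrist"); crop(c,"w15.png",60,0,460,260,1.9)
c=cam("scene"); crop(c,"s15.png",400,180,540,340,4)
E
```

```text
t=27.4 at [0.459  0.3611 0.3297] yaw -180.0 op 0.0918  -> [-0.0010,0.1697,-0.0199,0.0]
[-1.57404963  0.01084238 -3.14089868]
```

View pics/w15.png

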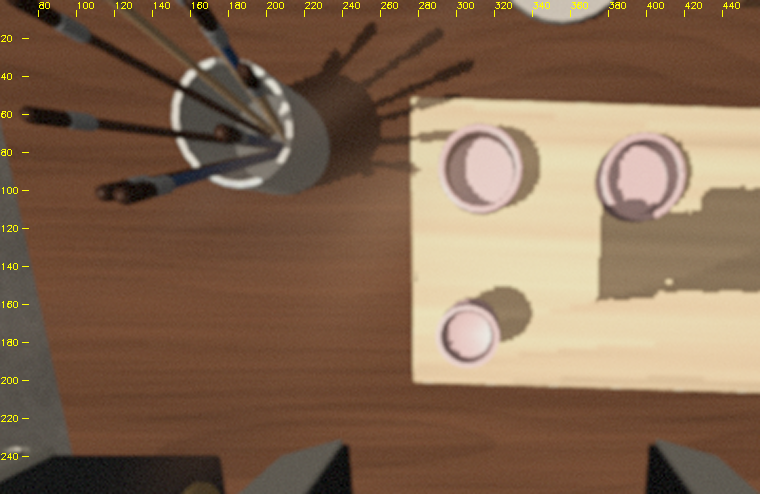

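View pics/s15.png

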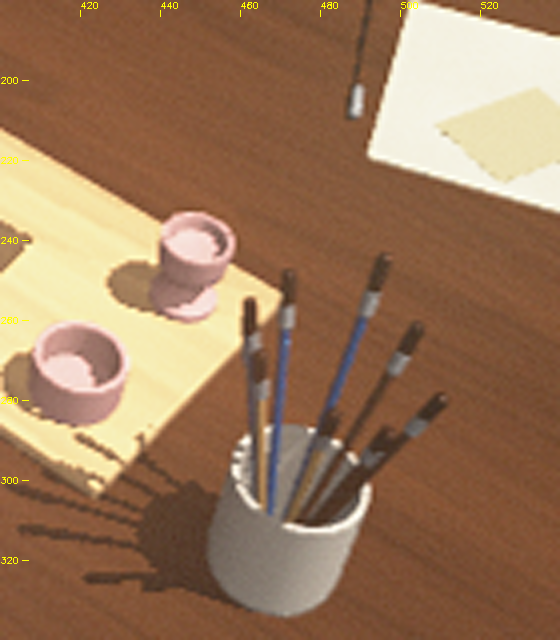

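```bash
python3 - <<'E'
from h import *
c=cam("wrist"); g=lambda x,y:(60+x/1.9,y/1.9)
print("A",unp(c,*g(469,334.5),.07))
print("jar rim",unp(c,*g(232,122),.1), "blue tip",[unp(c,*g(105,194),z) for z in (.18,.2,.22)])
for p in [(250,75),(30,118)]: print(unp(c,*g(*p),.2))
E
```

```text
A [0.4615436  0.38134022 0.07      ]
jar rim [0.5975961  0.52156284 0.1       ] blue tip [array([0.55072117, 0.5521863 , 0.18      ]), array([0.54931558, 0.53853683, 0.2       ]), array([0.54790999, 0.52488736, 0.22      ])]
[0.59785025 0.46654782 0.2       ]
[0.58113743 0.56573803 0.2       ]
```

Emit:
send_rows(
  motion=[
    [[0.001,0.04,-0.02,0],[0.001,0.08,-0.02,0],[0.001,0.12,-0.02,0],[0.001,0.16,-0.02,0],[0.001,0.17,-0.02,0],[0.001,0.17,-0.02,0],[0.001,0.17,-0.02,0]],
  ],
)

```text
time: 28.25
tool_pos: [0.4619, 0.3812, 0.1636]
tool_rot: [-1.578, 0.016, 3.139]
contact_force: [0.4, -0.2, 0.4]
opening: 0.0917
```

```bash
python3 - <<'E'
from h import *
to([.4605,.3815,.061],-180); print(sensors.observe()["tool_rot"])
c=cam("wrist"); crop(c,"w16.png",100,0,560,400,1.5)
E
```

```text
t=28.2 at [0.4619 0.3812 0.1636] yaw 179.9 op 0.0917  -> [0.0014,0.1026,-0.0003,-0.1]
[-1.57753113  0.01583422  3.13931876]
```

View pics/w16.png

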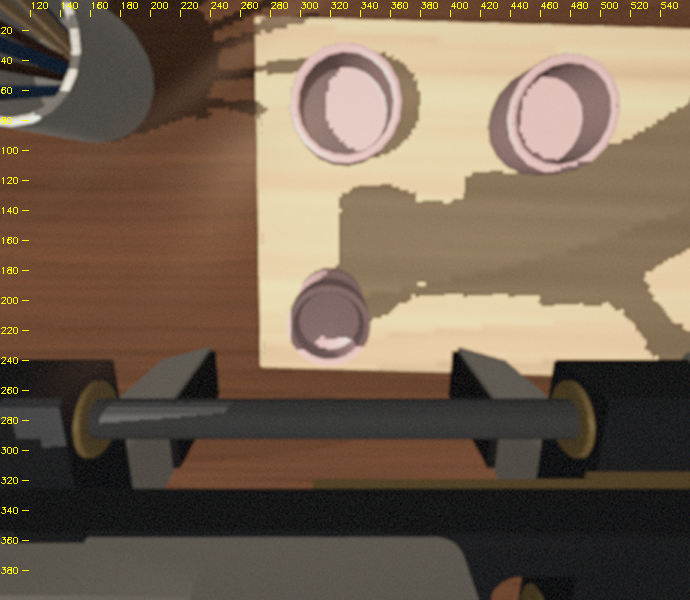

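Emit:
send_rows(
  motion=[
    [[0.003,0.03,0,0],[0.003,0.06,0,0],[0.003,0.085,0,0],[0.003,0.1,0,0],[0.003,0.1025,0,0],[0.003,0.1025,0,0],[0.003,0.1025,0,0]],
  ],
)

```text
time: 29.0
tool_pos: [0.4617, 0.3829, 0.0634]
tool_rot: [-1.58, 0.02, 3.14]
contact_force: [0.7, 0.1, 0.0]
opening: 0.0918
```

Emit:
send_rows(
  motion=[
    [[0,0,0,0],[0,0,0,0],[0,0,0,0],[0,0,0,0],[0,0,0,0],[0,0,0,0],[0,0,0,0]],
  ],
  gripper=0.38,
  grip_force=12,
)

```text
time: 29.7
tool_pos: [0.4617, 0.3829, 0.0633]
tool_rot: [-1.58, 0.019, 3.14]
contact_force: [0.2, -0.1, 0.7]
opening: 0.045
```

Emit:
send_rows(
  motion=[
    [[0,-0.04,0,0],[0,-0.08,0,0],[0,-0.12,0.02,0],[-0.007,-0.145,0.06,0],[-0.014,-0.145,0.11,0],[-0.02,-0.145,0.16,0],[-0.028,-0.145,0.21,0],[-0.035,-0.145,0.26,0]],
  ],
  grip_force=15,
)

```text
time: 30.5
tool_pos: [0.493, 0.1216, 0.2068]
tool_rot: [-1.58, 0.02, 3.14]
contact_force: [1.4, -0.5, -0.4]
opening: 0.0446
```

```bash
python3 - <<'E'
from h import *
to([.5235,-.194,.2],-180); print(sensors.observe()["tool_rot"])
E
```

```text
t=30.5 at [0.493  0.1216 0.2068] yaw 179.9 op 0.0446  -> [-0.0310,0.0068,0.3156,-0.1]
[-1.57982719  0.01985533  3.14003995]
```

Emit:
send_rows(
  motion=[
    [[-0.005,0,0.04,0],[-0.01,0,0.09,0],[-0.015,0,0.14,0],[-0.02,0,0.19,0],[-0.025,0,0.24,0],[-0.029,0,0.29,0],[-0.029,0,0.3156,0],[-0.029,0,0.3156,0]],
  ],
)

```text
time: 31.3
tool_pos: [0.5212, -0.1977, 0.204]
tool_rot: [-1.579, 0.02, 3.136]
contact_force: [-0.0, 0.8, 0.2]
opening: 0.0442
```

Emit:
send_rows(
  motion=[
    [[0,0,0,0],[0,0,0,0],[0,0,0,0]],
  ],
)

```text
time: 31.6
tool_pos: [0.5212, -0.1965, 0.204]
tool_rot: [-1.579, 0.019, 3.137]
contact_force: [0.2, 0.8, -1.3]
opening: 0.0448
```

```bash
python3 - <<'E'
from h import *
to([.522,-.1942,.1155],-180); print(sensors.observe()["tool_rot"])
E
```

```text
t=31.6 at [ 0.5212 -0.1965  0.204 ] yaw 179.7 op 0.0448  -> [-0.0008,0.0885,-0.0023,-0.3]
[-1.57933128  0.01941467  3.13688231]
```

Emit:
send_rows(
  motion=[
    [[0.0009,0.03,-0.0015,0],[0.0009,0.055,-0.0015,0],[0.0009,0.075,-0.0015,0],[0.0009,0.084,-0.0015,0],[0.0009,0.088,-0.0015,0],[0.0009,0.0885,-0.0015,0],[0.0009,0.0885,-0.0015,0],[0.0009,0.0885,-0.0015,0]],
  ],
)

```text
time: 32.4
tool_pos: [0.5225, -0.1945, 0.1165]
tool_rot: [-1.578, 0.021, 3.137]
contact_force: [1.3, -0.3, -0.6]
opening: 0.0444
```

```bash
python3 - <<'E'
from h import *
to([.522,-.1942,.1153],-180); print(tool()[2]["contact_force"])
E
```

```text
t=32.4 at [ 0.5225 -0.1945  0.1165] yaw 179.7 op 0.0444  -> [0.0005,0.0012,-0.0003,-0.3]
[ 1.25327312 -0.32674956 -0.55981413]
```

Emit:
send_rows(
  motion=[
    [[0,0.0011,0,0],[0,0.0011,0,0],[0,0.0011,0,0]],
  ],
)

```text
time: 32.7
tool_pos: [0.5226, -0.1946, 0.1156]
tool_rot: [-1.578, 0.021, 3.137]
contact_force: [0.3, -0.1, 0.3]
opening: 0.0445
```

Emit:
send_rows(
  motion=[
    [[0,0,0,0],[0,0,0,0],[0,0,0,0],[0,0,0,0]],
  ],
  gripper=0.75,
)

```text
time: 33.1
tool_pos: [0.5226, -0.1946, 0.1156]
tool_rot: [-1.578, 0.021, 3.137]
contact_force: [0.6, 0.1, 0.3]
opening: 0.068
```

Emit:
send_rows(
  motion=[
    [[0,-0.02,0,0],[0,-0.06,0,0],[0,-0.1,-0.02,0],[0,-0.15,-0.05,0],[0,-0.2,-0.08,0],[0,-0.24,-0.08,0],[0,-0.27,-0.08,0],[0,-0.27,-0.08,0]],
  ],
)

```text
time: 33.9
tool_pos: [0.5184, -0.1165, 0.392]
tool_rot: [-1.574, 0.032, 3.138]
contact_force: [0.6, -0.8, 0.3]
opening: 0.0687
```

```bash
python3 - <<'E'
from h import *
print(tool()[0],sensors.observe()["tool_rot"])
c=cam("wrist"); crop(c,"w17.png",180,0,480,260,2.5)
E
```

```text
[ 0.5183927  -0.11651743  0.39196679] [-1.57431578  0.03159507  3.13796223]
```

View pics/w17.png

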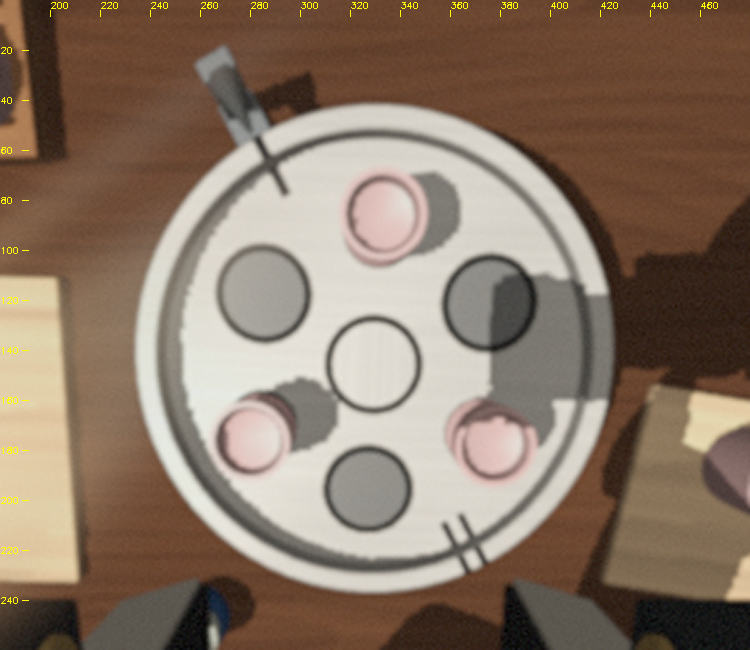

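```bash
python3 - <<'E'
from h import *
print(sensors.observe()["tool_rot"])
c=cam("wrist"); g=lambda x,y:(180+x/2.5,y/2.5)
L=[g(264,293),g(489,303),g(368,488)]
x=fitseats(c,L,np.zeros((0,2)))
x[2]+=np.radians(60)
for da,(a,b) in [(0,(253.5,437)),(120,(494.5,442)),(240,(385.5,213.5))]:
    s=x[:2]+.08*np.array([np.cos(x[2]+np.radians(da)),np.sin(x[2]+np.radians(da))]);print("seat",s,"cup",unp(c,*g(a,b),.122))
ov(c,"w17b.png",250,60,400,210,5,x)
E
```

```text
[-1.57613143  0.02672036  3.13742505]
centre [ 0.5611 -0.1275] th 57.34 res mm [0.4, 0.7, 0.5, -0.9, -0.9, 0.2]
seat [ 0.52431736 -0.05639311] cup [ 0.52472138 -0.05949581  0.122     ]
seat [ 0.51787947 -0.19480754] cup [ 0.5213428  -0.19376858  0.122     ]
seat [ 0.64096883 -0.1311757 ] cup [ 0.64091796 -0.1324497   0.122     ]
```

View pics/w17b.png

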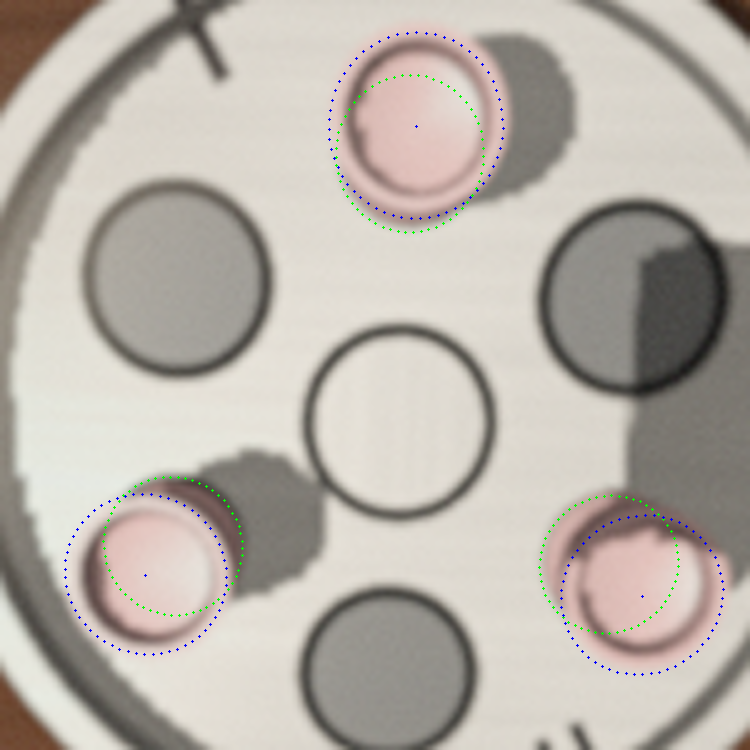

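Emit:
send_rows(
  motion=[
    [[0,0.05,0,0],[0,0.1,0,0]],
  ],
)

```text
time: 34.2
tool_pos: [0.5192, -0.1159, 0.2846]
tool_rot: [-1.577, 0.023, 3.137]
contact_force: [1.2, -0.3, -0.7]
opening: 0.0688
```

Emit:
send_rows(
  motion=[
    [[0,0.01,0,0],[0,0.01,0,0],[0,0.01,0,0],[0,0.01,0,0]],
  ],
)

```text
time: 34.6
tool_pos: [0.5199, -0.1161, 0.2755]
tool_rot: [-1.577, 0.025, 3.137]
contact_force: [0.4, -0.6, 0.9]
opening: 0.0691
```

Emit:
send_rows(
  motion=[
    [[0.05,0,0,0],[0.1,0,0,0]],
  ],
)

```text
time: 34.8
tool_pos: [0.4197, -0.1159, 0.2733]
tool_rot: [-1.576, 0.026, 3.138]
contact_force: [-0.0, -1.0, 0.7]
opening: 0.0689
```

Emit:
send_rows(
  motion=[
    [[-0.05,-0.05,0,0],[-0.1,-0.1,0,0]],
  ],
)

```text
time: 35.0
tool_pos: [0.4816, -0.1141, 0.3415]
tool_rot: [-1.582, 0.011, 3.135]
contact_force: [3.4, -3.1, 2.0]
opening: 0.0691
```

Emit:
send_rows(
  motion=[
    [[0,0,0,0],[0,0,0,0],[0,0,0,0]],
  ],
)

```text
time: 35.3
tool_pos: [0.4814, -0.1141, 0.3417]
tool_rot: [-1.582, 0.012, 3.136]
contact_force: [-0.4, -0.1, 0.0]
opening: 0.0687
```

```bash
python3 - <<'E'
from h import *
c=cam("wrist"); crop(c,"w18.png",220,0,420,260,2.8)
c=cam("top"); crop(c,"t18.png",330,150,430,250,7)
E
```

```text
(no output)
```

View pics/w18.png

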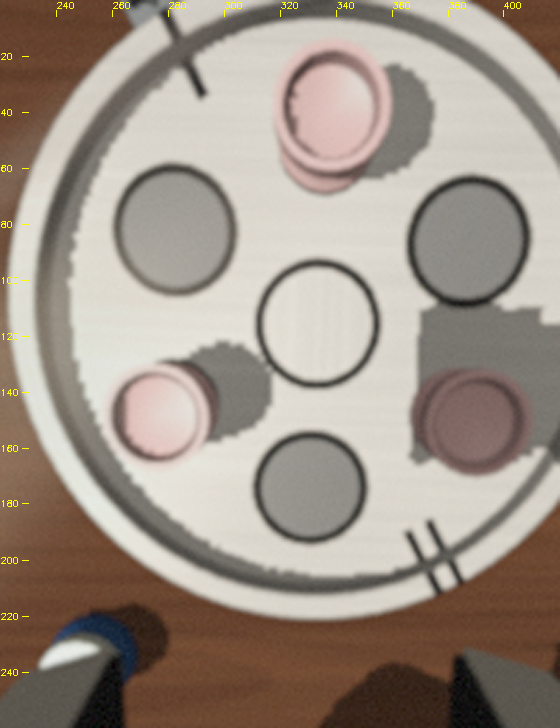

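View pics/t18.png

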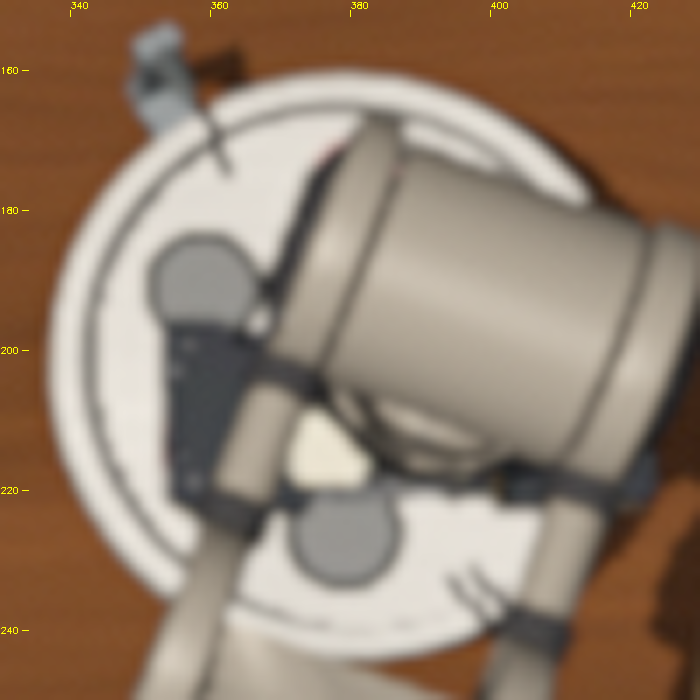

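```bash
python3 - <<'E'
from h import *
c=cam("wrist"); g=lambda x,y:(220+x/2.8,y/2.8)
L=[g(175,229.5),g(468.5,240.5),g(310,487)]
x=fitseats(c,L,np.zeros((0,2))); print(unp(c,*g(318,323),.064))
x[2]+=np.radians(60)
for da,(a,b) in [(0,(160.5,413)),(120,(475,423)),(240,(332.5,110.5))]:
    s=x[:2]+.08*np.array([np.cos(x[2]+np.radians(da)),np.sin(x[2]+np.radians(da))]);p=unp(c,*g(a,b),.122)[:2];print("seat",s,"cup-seat mm",(p-s)*1000)
ov(c,"w18b.png",250,0,420,180,4.4,x)
E
```

```text
centre [ 0.563  -0.1279] th 57.45 res mm [0.1, 0.1, -0.1, -0.1, -0.0, -0.1]
[ 0.5631853  -0.12812736  0.064     ]
seat [ 0.52609705 -0.05693549] cup-seat mm [-0.81638346 -2.35507305]
seat [ 0.51992471 -0.19536201] cup-seat mm [0.2888785  1.50194725]
seat [ 0.64289177 -0.13149416] cup-seat mm [-1.77676753 -0.52215198]
```

View pics/w18b.png

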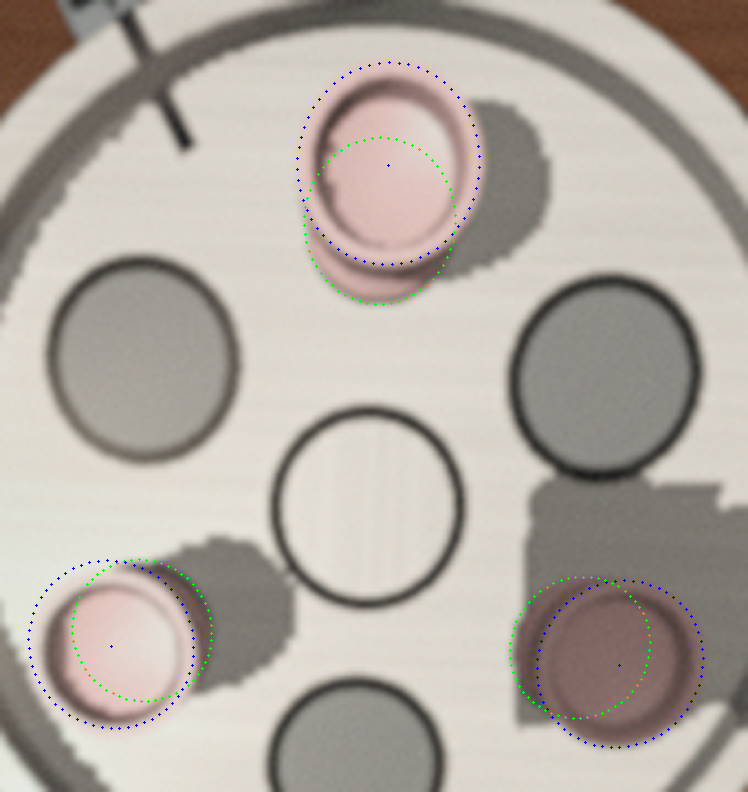

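```bash
python3 - <<'E'
from h import *
to([*rim(177.5),.2],-92.5)
E
```

```text
t=35.5 at [ 0.4812 -0.1141  0.3412] yaw 179.6 op 0.0690  -> [0.0538,0.1412,0.0069,-87.9]
```

Emit:
send_rows(
  motion=[
    [[0.01,0,0.001,-8],[0.02,0,0.002,-16],[0.03,0,0.004,-24],[0.04,0,0.005,-32],[0.054,0,0.007,-40],[0.054,0,0.007,-48],[0.054,0,0.007,-56],[0.054,0,0.007,-64]],
  ],
  gripper=0.35,
)

```text
time: 36.25
tool_pos: [0.4269, -0.1208, 0.3405]
tool_rot: [-1.566, 0.015, -2.025]
contact_force: [-0.2, -0.7, -1.0]
opening: 0.0323
```

```bash
python3 - <<'E'
from h import *
to([*rim(177.5),.2],-92.5);print(sensors.observe()["tool_rot"])
E
```

```text
t=36.2 at [ 0.4269 -0.1208  0.3405] yaw -116.0 op 0.0323  -> [-0.0004,0.1405,0.0004,-23.5]
[-1.56640921  0.01484496 -2.0253022 ]
```

Emit:
send_rows(
  motion=[
    [[0,0,0,-8],[0,0,0,-16],[0,0.02,0,-23.5],[0,0.06,0,-23.5],[0,0.1,0,-23.5],[0,0.14,0,-23.5],[0,0.14,0,-23.5],[0,0.14,0,-23.5]],
  ],
)

```text
time: 37.05
tool_pos: [0.4285, -0.1193, 0.2011]
tool_rot: [-1.561, 0.012, -1.615]
contact_force: [0.3, -0.3, 1.2]
opening: 0.0319
```

```bash
python3 - <<'E'
from h import *
to([*rim(177.5),.0955],-92.5);print(sensors.observe()["tool_rot"])
c=cam("wrist"); crop(c,"w19.png",100,0,560,400,1.5)
E
```

```text
t=37.0 at [ 0.4285 -0.1193  0.2011] yaw -92.5 op 0.0319  -> [0.0014,0.1056,-0.0010,-0.0]
[-1.56137491  0.01212953 -1.61528943]
```

View pics/w19.png

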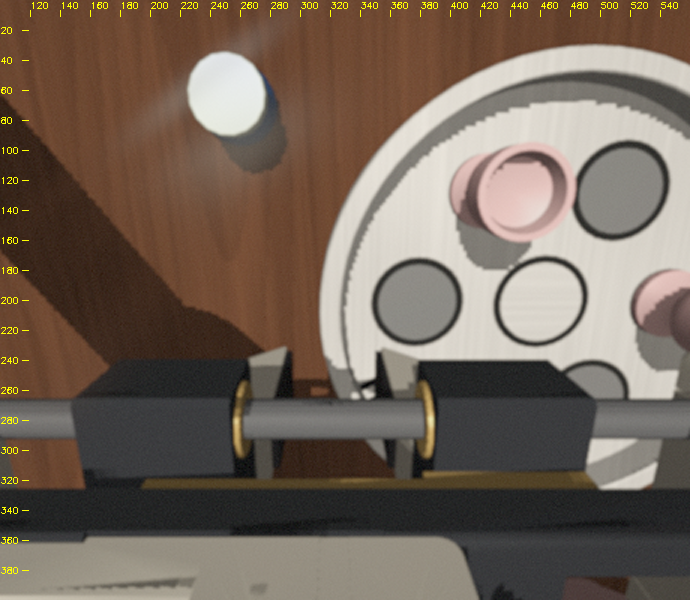

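```bash
cat >> h.py <<'E'
from scipy.spatial.transform import Rotation
def tot(p,yaw=None):
    """exact incl. tilt"""
    s=sensors.observe(); R=Rotation.from_euler("xyz",s["tool_rot"]).as_matrix(); q=np.array(s["tool_pos"])
    d=R.T@(np.array(p)-q); y=np.degrees(s["tool_rot"][2]); tw=0 if yaw is None else -((yaw-y+180)%360-180)
    print("t=%.1f at %s yaw %.1f op %.4f yaxis %s -> [%.4f,%.4f,%.4f,%.1f]"%(s["time"],q.round(4),y,s["opening"],R[:,1].round(3),*d,tw))
E
python3 - <<'E'
from h import *
tot([*rim(177.5),.0955],-92.5)
E
```

```text
t=37.1 at [ 0.4292 -0.1197  0.2021] yaw -92.5 op 0.0321 yaxis [ 0.013  0.01  -1.   ] -> [0.0022,0.1066,-0.0030,-0.0]
```

Emit:
send_rows(
  motion=[
    [[0.002,0.03,-0.003,0],[0.002,0.06,-0.003,0],[0.002,0.085,-0.003,0],[0.002,0.1,-0.003,0],[0.002,0.106,-0.003,0],[0.002,0.106,-0.003,0],[0.002,0.106,-0.003,0]],
  ],
)

```text
time: 37.8
tool_pos: [0.4285, -0.121, 0.0975]
tool_rot: [-1.556, 0.01, -1.615]
contact_force: [-0.7, -1.0, -0.0]
opening: 0.0318
```

```bash
python3 - <<'E'
from h import *
tot([*rim(177.5),.0955],-92.5); print(sensors.observe()["contact_force"])
E
```

```text
t=37.8 at [ 0.4285 -0.121   0.0975] yaw -92.5 op 0.0318 yaxis [ 0.015  0.009 -1.   ] -> [-0.0002,0.0020,-0.0012,-0.0]
[-0.67232858 -1.04608862 -0.00859739]
```

Emit:
send_rows(
  motion=[
    [[0,0.001,-0.001,0],[0,0.001,-0.001,0],[0,0.001,-0.001,0],[0,0.001,-0.001,0],[0,0.001,-0.001,0]],
  ],
  gripper=0.1,
  grip_force=15,
)

```text
time: 38.3
tool_pos: [0.4276, -0.121, 0.097]
tool_rot: [-1.556, 0.01, -1.615]
contact_force: [-1.4, -0.4, 5.9]
opening: 0.0121
```

```bash
python3 - <<'E'
from h import *
arc([-1,-3,-6,-10,-14,-18,-22,-26]); print(sensors.observe()["contact_force"])
E
```

```text
r 0.1358 az 177.65 yaw -92.53
[[-0.0024, 0, 0.0, 1], [-0.0071, 0, 0.0002, 3], [-0.0142, 0, 0.0007, 6], [-0.0236, 0, 0.002, 10], [-0.0329, 0, 0.0039, 14], [-0.042, 0, 0.0065, 18], [-0.0509, 0, 0.0097, 22], [-0.0596, 0, 0.0136, 26]]
[-1.40744796 -0.35223649  5.88493148]
```

```bash
python3 - <<'E'
from h import *
arc([-1,-4,-9,-15,-21,-26,-29,-30])
E
```

```text
r 0.1358 az 177.65 yaw -92.53
[[-0.0024, 0, 0.0, 1], [-0.0095, 0, 0.0003, 4], [-0.0213, 0, 0.0016, 9], [-0.0352, 0, 0.0045, 15], [-0.0487, 0, 0.0089, 21], [-0.0596, 0, 0.0136, 26], [-0.0659, 0, 0.0168, 29], [-0.068, 0, 0.018, 30]]
```

Emit:
send_rows(
  motion=[
    [[-0.0024,0,0,1],[-0.0095,0,0.0003,4],[-0.0212,0,0.0017,9],[-0.0351,0,0.0046,15],[-0.0487,0,0.009,21],[-0.0596,0,0.0137,26],[-0.0658,0,0.017,29],[-0.0679,0,0.0182,30]],
  ],
)

```text
time: 39.1
tool_pos: [0.4487, -0.0536, 0.0971]
tool_rot: [-1.563, 0.015, -2.139]
contact_force: [2.5, -4.5, -11.7]
opening: 0.0121
```

```bash
python3 - <<'E'
from h import *
arc([-1,-4,-9,-15,-21,-26,-29,-30]); print(sensors.observe()["contact_force"],tool()[0])
c=cam("wrist"); crop(c,"w20.png",100,0,560,400,1.5)
E
```

```text
r 0.1358 az 147.5 yaw -122.57
[[-0.0024, 0, 0.0, 1], [-0.0095, 0, 0.0003, 4], [-0.0213, 0, 0.0016, 9], [-0.0352, 0, 0.0046, 15], [-0.0487, 0, 0.009, 21], [-0.0596, 0, 0.0137, 26], [-0.0659, 0, 0.017, 29], [-0.0679, 0, 0.0181, 30]]
[  2.51677751  -4.46010885 -11.65566465] [ 0.44874984 -0.05361034  0.09707841]
```

View pics/w20.png

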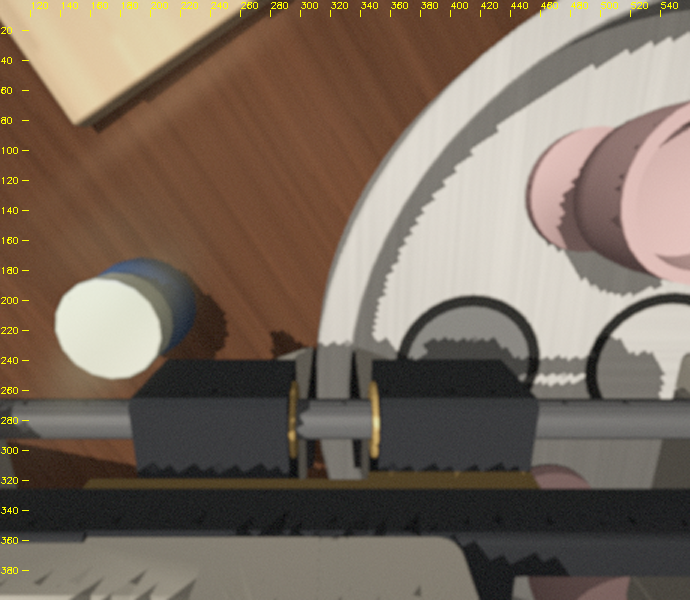

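Working: turned 30°. The force is modest (z −12 N), so I continue with the same arc.

Emit:
send_rows(
  motion=[
    [[-0.0024,0,0,1],[-0.0095,0,0.0003,4],[-0.0212,0,0.0016,9],[-0.0351,0,0.0046,15],[-0.0487,0,0.009,21],[-0.0596,0,0.0137,26],[-0.0658,0,0.017,29],[-0.0679,0,0.0182,30]],
  ],
)

```text
time: 39.95
tool_pos: [0.5002, -0.0064, 0.0972]
tool_rot: [-1.573, 0.015, -2.664]
contact_force: [1.2, -4.6, -13.5]
opening: 0.0119
```

Emit:
send_rows(
  motion=[
    [[-0.0024,0,0,1],[-0.0095,0,0.0003,4],[-0.0212,0,0.0016,9],[-0.0351,0,0.0046,15],[-0.0487,0,0.009,21],[-0.0596,0,0.0137,26],[-0.0658,0,0.017,29],[-0.0679,0,0.0182,30]],
  ],
)

```text
time: 40.75
tool_pos: [0.5681, 0.0088, 0.0972]
tool_rot: [-1.581, 0.009, 3.095]
contact_force: [-1.8, 0.1, -10.0]
opening: 0.0118
```

```bash
python3 - <<'E'
from h import *
arc([-1,-4,-9,-15,-21,-26,-29,-30]); print(sensors.observe()["contact_force"],tool()[0],sensors.observe()["qpos"].round(2))
E
```

```text
r 0.1355 az 87.98 yaw 177.3
[[-0.0024, 0, -0.0, 1], [-0.0095, 0, 0.0002, 4], [-0.0212, 0, 0.0014, 9], [-0.0351, 0, 0.0042, 15], [-0.0487, 0, 0.0084, 21], [-0.0596, 0, 0.013, 26], [-0.0659, 0, 0.0162, 29], [-0.068, 0, 0.0174, 30]]
[ -1.75006101   0.05402835 -10.00289006] [0.56808753 0.0088157  0.09723087] [-0.12  0.58  1.61  0.01  0.95  1.49]
```

Emit:
send_rows(
  motion=[
    [[-0.0024,0,0,1],[-0.0095,0,0.0003,4],[-0.0212,0,0.0015,9],[-0.0351,0,0.0043,15],[-0.0487,0,0.0086,21],[-0.0596,0,0.0133,26],[-0.0658,0,0.0165,29],[-0.0679,0,0.0177,30]],
  ],
)

```text
time: 41.55
tool_pos: [0.6351, -0.0119, 0.0972]
tool_rot: [-1.584, 0.001, 2.57]
contact_force: [0.9, 2.4, -7.5]
opening: 0.0116
```

Emit:
send_rows(
  motion=[
    [[0,0,0,0],[0,0,0,0],[0,0,0,0]],
  ],
  gripper=0.33,
)

```text
time: 41.85
tool_pos: [0.6354, -0.0119, 0.0984]
tool_rot: [-1.585, 0.003, 2.571]
contact_force: [0.5, 0.3, -0.0]
opening: 0.0289
```

Emit:
send_rows(
  motion=[
    [[0,-0.03,0,0],[0,-0.07,0,0],[0,-0.11,0,0],[0,-0.11,0,0]],
  ],
)

```text
time: 42.25
tool_pos: [0.637, -0.0133, 0.216]
tool_rot: [-1.591, 0.015, 2.571]
contact_force: [0.1, 0.0, 0.0]
opening: 0.0301
```

```bash
python3 - <<'E'
from h import *
tot([*rim(177.5),.2],-92.5)
E
```

```text
t=42.2 at [ 0.637  -0.0133  0.216 ] yaw 147.3 op 0.0301 yaxis [ 0.024  0.008 -1.   ] -> [0.1187,0.0101,0.2038,-120.2]
```

```bash
python3 - <<'E'
from h import *
tot([.52,-.12,.37],-180)
E
```

```text
t=42.2 at [ 0.637  -0.0133  0.216 ] yaw 147.3 op 0.0301 yaxis [ 0.024  0.008 -1.   ] -> [0.0385,-0.1576,0.1499,-32.7]
```

Emit:
send_rows(
  motion=[
    [[0.01,-0.04,0.03,-8],[0.02,-0.08,0.06,-16],[0.03,-0.12,0.09,-24],[0.0385,-0.15,0.12,-32],[0.0385,-0.157,0.15,-32.7],[0.0385,-0.157,0.15,-32.7],[0.0385,-0.157,0.15,-32.7]],
  ],
)

```text
time: 42.95
tool_pos: [0.5196, -0.1202, 0.3694]
tool_rot: [-1.579, 0.024, 3.141]
contact_force: [0.1, -0.1, -0.3]
opening: 0.0299
```

```bash
python3 - <<'E'
from h import *
tot([*rim(177.5),.2],-92.5)
c=cam("wrist"); crop(c,"w21.png",200,0,440,260,2.5)
E
```

```text
t=43.0 at [ 0.5196 -0.1202  0.3694] yaw 179.9 op 0.0299 yaxis [ 0.024  0.008 -1.   ] -> [0.0963,0.1671,0.0020,-87.6]
```

View pics/w21.png

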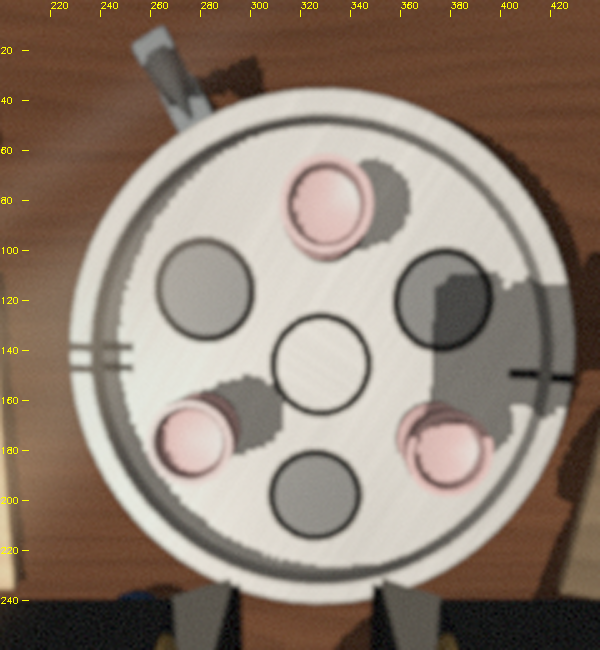

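```bash
python3 - <<'E'
from h import *
c=cam("wrist"); g=lambda x,y:(200+x/2.5,y/2.5)
x=fitseats(c,[g(205,289),g(443,300),g(315,494)],np.zeros((0,2)))
u,v=g(167,75)
for n,(u,v),z in [("tip",g(196,108),.082),("dbl in",g(132,357),.064)]:
    p=unp(c,u,v,z)[:2]; print(n,np.hypot(*(p-x[:2])).round(4),np.degrees(np.arctan2(*(p-x[:2])[::-1])).round(2))
crop(c,"w21b.png",245,0,295,60,10)
E
```

```text
centre [ 0.5633 -0.1273] th 57.5 res mm [0.1, -0.0, 0.4, -0.2, -0.4, 0.2]
tip 0.1491 26.46
dbl in 0.1124 87.87
```

View pics/w21b.png

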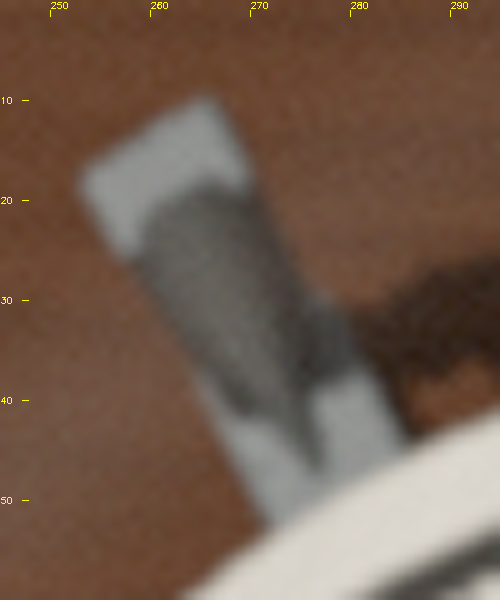

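```bash
python3 - <<'E'
from h import *
c=cam("wrist"); ce=np.array([.5633,-.1273])
for u,v,z in [(276.5,46.5,.082),(276.7,47,.082),(252.8,17.5,.088),(265.5,9.8,.088)]:
    p=unp(c,u,v,z)[:2]; print(np.hypot(*(p-ce)).round(4),np.degrees(np.arctan2(*(p-ce)[::-1])).round(2))
E
```

```text
0.1469 28.24
0.1463 28.26
0.1886 31.1
0.1883 25.43
```

Emit:
send_rows(
  motion=[
    [[0.02,0,0,-8],[0.04,0,0,-16],[0.06,0,0,-24],[0.08,0,0,-32],[0.096,0,0.002,-40],[0.096,0,0.002,-48],[0.096,0,0.002,-56],[0.096,0,0.002,-64]],
  ],
)

```text
time: 43.9
tool_pos: [0.4245, -0.1206, 0.3656]
tool_rot: [-1.556, 0.018, -2.016]
contact_force: [0.2, -0.1, 0.1]
opening: 0.0304
```

Emit:
send_rows(
  motion=[
    [[0,0,0,-8],[0,0,0,-16],[0,0.02,0,-23],[0,0.06,0,-23],[0,0.11,0,-23],[0,0.15,0,-23],[0,0.165,0,-23],[0,0.165,0,-23]],
  ],
)

```text
time: 44.7
tool_pos: [0.4269, -0.1175, 0.1978]
tool_rot: [-1.556, 0.014, -1.613]
contact_force: [0.1, 0.3, -0.4]
opening: 0.0303
```

```bash
python3 - <<'E'
from h import *
tot([*rim(177.5),.0965],-92.5)
E
```

```text
t=44.7 at [ 0.4269 -0.1175  0.1978] yaw -92.4 op 0.0303 yaxis [ 0.015  0.013 -1.   ] -> [0.0045,0.1013,-0.0008,0.1]
```

Emit:
send_rows(
  motion=[
    [[0.0045,0.03,-0.001,0],[0.0045,0.06,-0.001,0],[0.0045,0.085,-0.001,0],[0.0045,0.097,-0.001,0],[0.0045,0.102,-0.001,0],[0.0045,0.102,-0.001,0],[0.0045,0.102,-0.001,0]],
  ],
)

```text
time: 45.4
tool_pos: [0.4281, -0.1208, 0.0967]
tool_rot: [-1.554, 0.013, -1.613]
contact_force: [0.4, -0.5, -0.0]
opening: 0.0304
```

```bash
python3 - <<'E'
from h import *
tot([*rim(177.5),.0965],-92.5)
E
```

```text
t=45.4 at [ 0.4281 -0.1208  0.0967] yaw -92.4 op 0.0304 yaxis [ 0.017  0.012 -1.   ] -> [-0.0001,0.0002,-0.0007,0.1]
```

Emit:
send_rows(
  motion=[
    [[0,0,-0.0005,0],[0,0,-0.0005,0],[0,0,-0.0005,0],[0,0,-0.0005,0],[0,0,-0.0005,0]],
  ],
  gripper=0.1,
  grip_force=15,
)

```text
time: 45.9
tool_pos: [0.4275, -0.1209, 0.0972]
tool_rot: [-1.554, 0.013, -1.613]
contact_force: [-1.1, 0.5, 6.9]
opening: 0.0119
```

Emit:
send_rows(
  motion=[
    [[-0.0024,0,0,1],[-0.0095,0,0.0003,4],[-0.0212,0,0.0016,9],[-0.0351,0,0.0046,15],[-0.0487,0,0.009,21],[-0.0596,0,0.0137,26],[-0.0658,0,0.017,29],[-0.0679,0,0.0182,30]],
  ],
)

```text
time: 46.7
tool_pos: [0.4487, -0.0536, 0.0973]
tool_rot: [-1.563, 0.019, -2.137]
contact_force: [3.9, -4.8, -14.4]
opening: 0.0118
```

```bash
python3 - <<'E'
from h import *
arc([-1,-4,-9,-15,-21,-26,-29,-30]); print(sensors.observe()["contact_force"],tool()[0])
E
```

```text
r 0.1359 az 147.49 yaw -122.46
[[-0.0024, 0, 0.0, 1], [-0.0095, 0, 0.0003, 4], [-0.0213, 0, 0.0017, 9], [-0.0352, 0, 0.0047, 15], [-0.0487, 0, 0.0091, 21], [-0.0595, 0, 0.0138, 26], [-0.0659, 0, 0.0171, 29], [-0.0679, 0, 0.0183, 30]]
[  3.91092406  -4.80051218 -14.35482784] [ 0.44872315 -0.05358232  0.09734435]
```

Emit:
send_rows(
  motion=[
    [[-0.0024,0,0,1],[-0.0095,0,0.0003,4],[-0.0212,0,0.0016,9],[-0.0351,0,0.0046,15],[-0.0475,0,0.0085,20.5],[-0.0585,0,0.0131,25.5],[-0.064,0,0.016,28.2],[-0.0661,0,0.0172,29.1]],
  ],
)

```text
time: 47.5
tool_pos: [0.4984, -0.0074, 0.0974]
tool_rot: [-1.574, 0.017, -2.647]
contact_force: [1.3, -5.6, -12.2]
opening: 0.0117
```

Emit:
send_rows(
  motion=[
    [[0,0,0,0],[0,0,0,0]],
  ],
)

```text
time: 47.7
tool_pos: [0.4985, -0.0074, 0.0974]
tool_rot: [-1.574, 0.018, -2.647]
contact_force: [1.7, -0.1, -5.3]
opening: 0.0122
```

```bash
python3 - <<'E'
from h import *
arc([-1]); print(sensors.observe()["contact_force"],tool()[0])
E
```

```text
r 0.1357 az 118.51 yaw -151.64
[[-0.0024, 0, 0.0, 1]]
[ 1.71817718 -0.0663171  -5.25182745] [ 0.4985411  -0.00738856  0.0974014 ]
```

Emit:
send_rows(
  motion=[
    [[0,0,0,0],[0,0,0,0],[0,0,0,0]],
  ],
  gripper=0.33,
)

```text
time: 48.0
tool_pos: [0.4985, -0.0073, 0.0977]
tool_rot: [-1.574, 0.018, -2.646]
contact_force: [0.1, -0.2, -0.3]
opening: 0.0292
```

Emit:
send_rows(
  motion=[
    [[0,-0.03,0,0],[0,-0.07,0,0],[0,-0.12,0,0],[0,-0.17,0,0],[0,-0.22,0,0],[0,-0.27,0,0],[0,-0.28,0,0]],
  ],
)

```text
time: 48.7
tool_pos: [0.4954, -0.0106, 0.3841]
tool_rot: [-1.567, 0.027, -2.646]
contact_force: [0.0, 0.2, -0.2]
opening: 0.0303
```

```bash
python3 - <<'E'
from h import *
tot([.52,-.12,.37],-180)
E
```

```text
t=48.7 at [ 0.4954 -0.0106  0.3841] yaw -151.6 op 0.0303 yaxis [ 0.026  0.009 -1.   ] -> [0.0308,0.0137,0.1078,28.4]
```

Emit:
send_rows(
  motion=[
    [[0.01,0,0.03,8],[0.02,0,0.06,16],[0.03,0,0.09,24],[0.031,0,0.108,28.4],[0.031,0,0.108,28.4],[0.031,0,0.108,28.4],[0.031,0,0.108,28.4]],
  ],
)

```text
time: 49.4
tool_pos: [0.5192, -0.1195, 0.3836]
tool_rot: [-1.581, 0.026, -3.14]
contact_force: [-0.3, 0.6, 0.3]
opening: 0.0305
```

```bash
python3 - <<'E'
from h import *
tot([.52,-.12,.37],-180)
c=cam("wrist"); crop(c,"w22.png",200,0,440,260,2.5);crop(c,"w22b.png",245,0,315,80,8)
E
```

```text
t=49.4 at [ 0.5192 -0.1195  0.3836] yaw -179.9 op 0.0305 yaxis [ 0.026  0.01  -1.   ] -> [-0.0004,0.0136,0.0007,0.1]
```

View pics/w22.png

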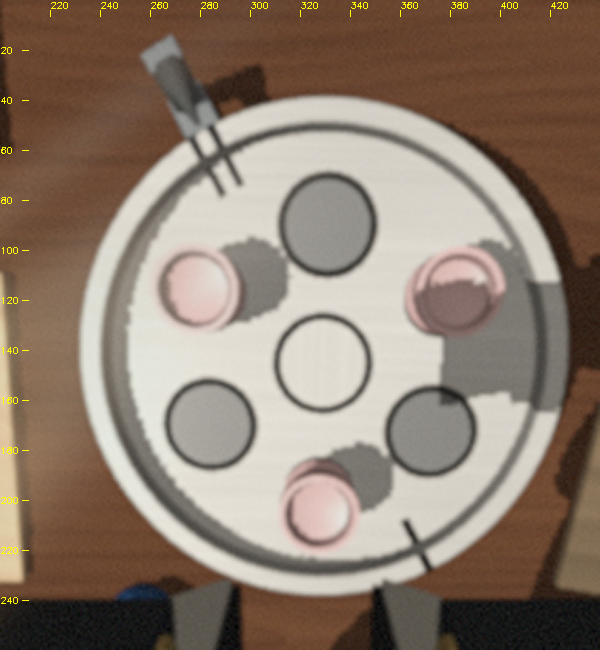

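View pics/w22b.png

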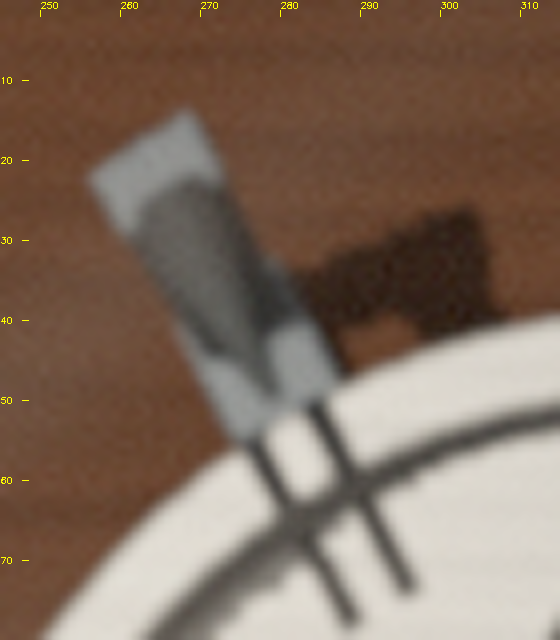

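```bash
python3 - <<'E'
from h import *
c=cam("wrist"); g=lambda x,y:(200+x/2.5,y/2.5)
x=fitseats(c,[g(328,224),g(210,424),g(431,431)],np.zeros((0,2)))
print("mark",np.degrees(x[2])+30)
for u,v,z in [(278.8,49,.082),(279,49.6,.082),(256,22,.088),(268.3,13.8,.088),(289,78,.064),(296,74,.064)]:
    p=unp(c,u,v,z)[:2]; print(np.hypot(*(p-x[:2])).round(4),np.degrees(np.arctan2(*(p-x[:2])[::-1])).round(2))
for da,(a,b) in [(60,(200.5,289)),(-60,(458,287)),(180,(319.5,510))]:
    s=x[:2]+.08*np.array([np.cos(x[2]+np.radians(da)),np.sin(x[2]+np.radians(da))]);p=unp(c,*g(a,b),.122)[:2];print("cup-seat mm",((p-s)*1000).round(1))
x[2]+=np.radians(60); ov(c,"w22c.png",255,60,415,230,4.4,x)
E
```

```text
centre [ 0.5635 -0.1281] th -1.73 res mm [-0.1, 0.1, 0.1, -0.2, 0.0, 0.2]
mark 28.269026546547664
0.1478 28.28
0.147 28.33
0.1888 31.33
0.1892 25.49
0.1127 31.64
0.1125 25.71
cup-seat mm [-1.  -2.9]
cup-seat mm [4.3 1. ]
cup-seat mm [ 1.5 -0.3]
```

View pics/w22c.png

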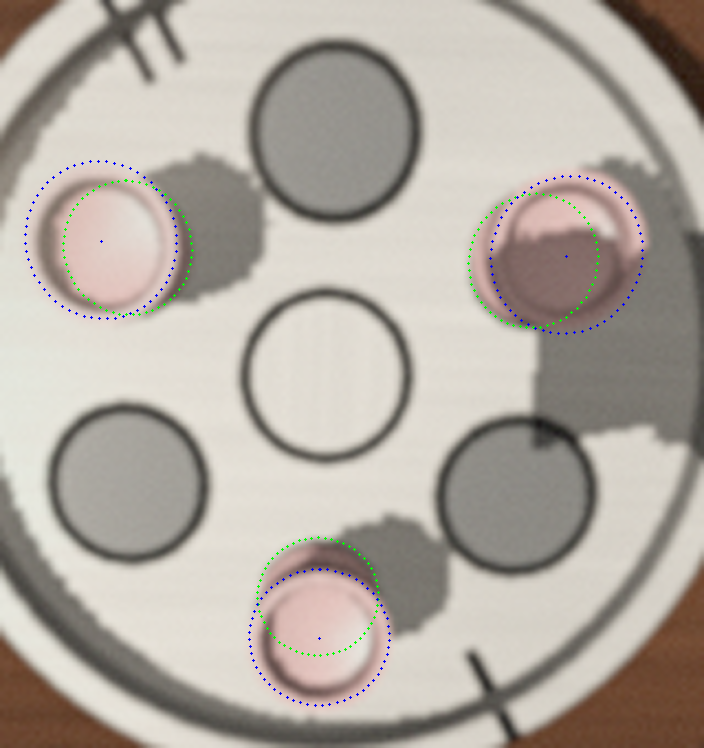

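```bash
python3 - <<'E'
from h import *
c=cam("scene"); crop(c,"s22.png",225,135,340,225,6.5)
tot([.48,-.26,.26],-180)
E
```

```text
t=49.5 at [ 0.5194 -0.1195  0.3839] yaw -179.9 op 0.0302 yaxis [ 0.026  0.009 -1.   ] -> [0.0428,0.1215,0.1416,0.1]
```

View pics/s22.png

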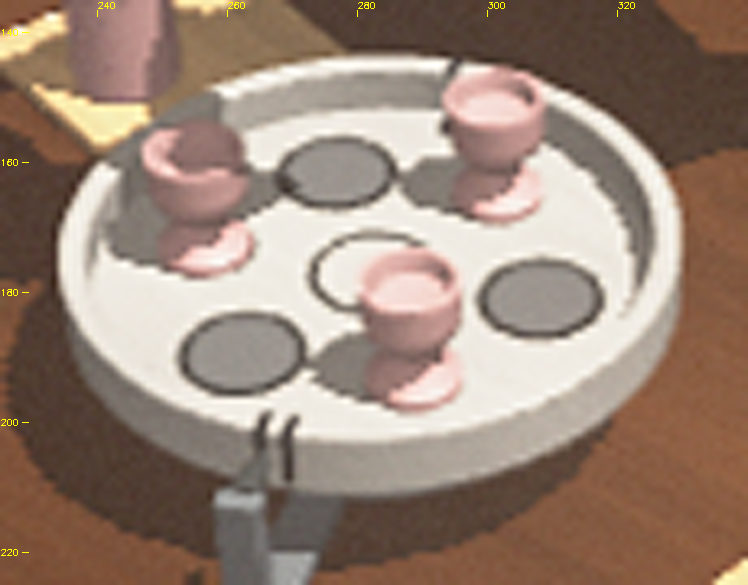

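Emit:
send_rows(
  motion=[
    [[0.02,0.04,0.04,0],[0.043,0.08,0.08,0],[0.043,0.12,0.12,0],[0.043,0.12,0.142,0],[0.043,0.12,0.142,0],[0.043,0.12,0.142,0]],
  ],
)

```text
time: 50.15
tool_pos: [0.4796, -0.2605, 0.2612]
tool_rot: [-1.581, 0.026, -3.141]
contact_force: [-0.3, 0.4, 0.3]
opening: 0.0303
```

```bash
python3 - <<'E'
from h import *
c=cam("wrist"); crop(c,"w23.png",100,0,420,240,2.4)
tot([.48,.02,.26],-180)
E
```

```text
t=50.2 at [ 0.48   -0.2599  0.262 ] yaw -179.9 op 0.0301 yaxis [ 0.027  0.009 -1.   ] -> [-0.0004,0.0046,-0.2799,0.1]
```

View pics/w23.png

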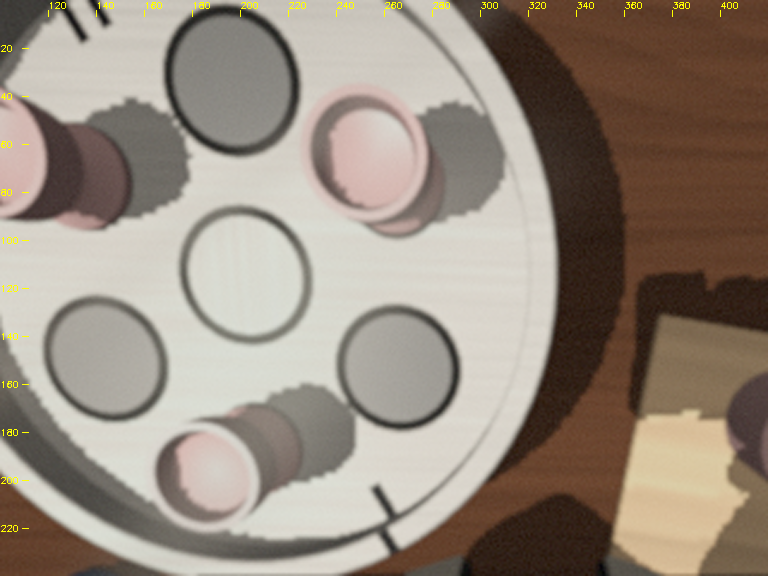

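```bash
python3 - <<'E'
from h import *
c=cam("wrist"); g=lambda x,y:(100+x/2.4,y/2.4)
x=fitseats(c,[g(232,80),g(105.5,358),g(399,367)],np.zeros((0,2)))
x[2]+=np.radians(60); ov(c,"w23b.png",100,20,300,230,3.6,x)
E
```

```text
centre [ 0.5644 -0.1273] th -1.57 res mm [-0.1, -0.1, -0.0, -0.2, 0.2, 0.3]
```

View pics/w23b.png

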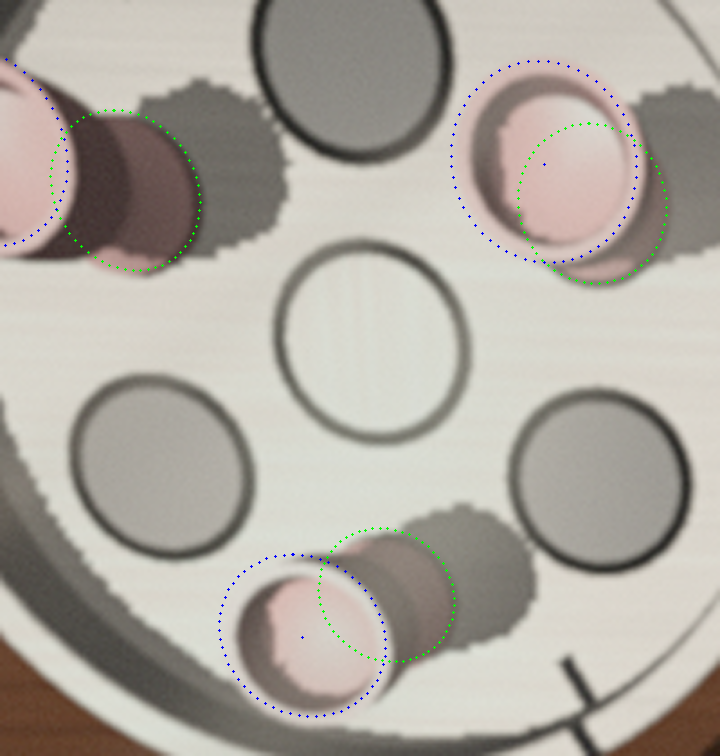

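Emit:
send_rows(
  motion=[
    [[0,0,-0.05,0],[0,0,-0.1,0],[0,0,-0.15,0],[0,0,-0.2,0],[0,0,-0.25,0],[0,0,-0.28,0],[0,0,-0.28,0],[0,0,-0.28,0]],
  ],
)

```text
time: 51.05
tool_pos: [0.4794, 0.0218, 0.2659]
tool_rot: [-1.579, 0.03, -3.135]
contact_force: [1.0, -1.1, 0.3]
opening: 0.03
```

```bash
python3 - <<'E'
from h import *
c=cam("wrist"); crop(c,"w24.png",220,0,560,240,2.3)
E
```

```text
(no output)
```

View pics/w24.png

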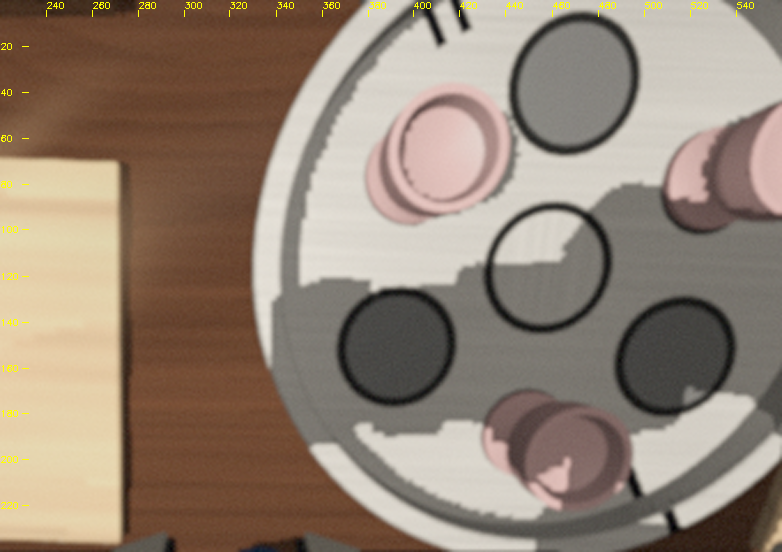

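Emit:
send_rows(
  motion=[
    [[0.02,-0.03,0.04,0],[0.04,-0.06,0.09,0],[0.06,-0.09,0.14,0],[0.08,-0.12,0.19,0],[0.08,-0.12,0.24,0],[0.08,-0.12,0.29,0],[0.08,-0.12,0.34,0],[0.08,-0.12,0.34,0]],
  ],
  gripper=1,
)

```text
time: 51.9
tool_pos: [0.396, -0.3248, 0.3807]
tool_rot: [-1.578, 0.029, -3.141]
contact_force: [-0.6, 0.1, -0.5]
opening: 0.089
```

```bash
python3 - <<'E'
from h import *
print(tool()[0])
c=cam("wrist"); crop(c,"w25.png",140,0,480,240,2.3)
c=cam("top"); crop(c,"t25.png",150,130,510,280,2.2)
c=cam("scene"); crop(c,"s25.png",140,100,540,350,1.9)
E
```

```text
[ 0.39595242 -0.32478294  0.3806929 ]
```

View pics/w25.png

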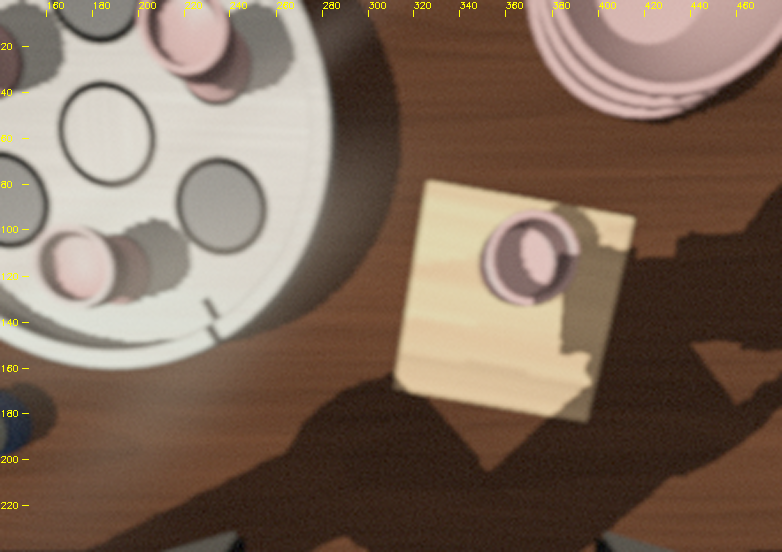

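View pics/t25.png

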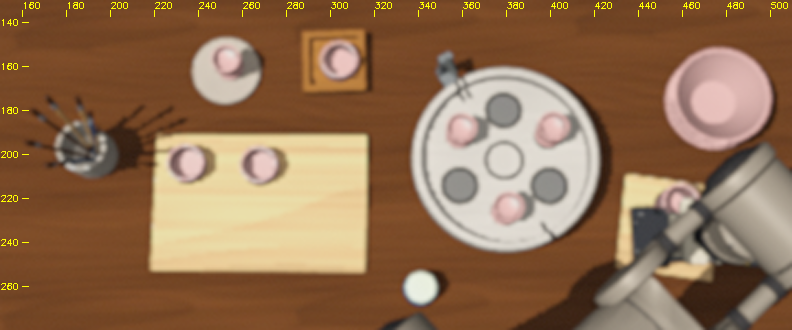

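View pics/s25.png

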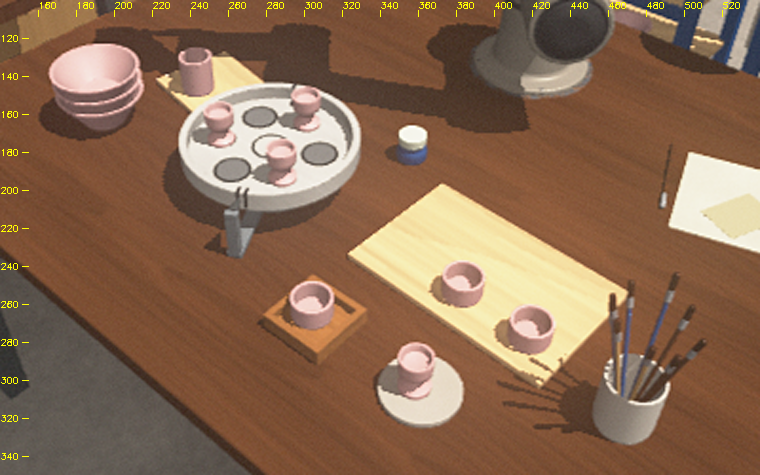

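```bash
python3 - <<'E'
from h import *
c=cam("wrist"); g=lambda x,y:(140+x/2.3,y/2.3)
P=[unp(c,*g(x,y),.012)[:2] for x,y in [(427,180),(635,217),(588,422),(395,389)]]
b=unp(c,*g(530,258),.082)
print(np.mean(P,0), b)
tot([b[0],b[1]+.001,.17],-180)
E
```

```text
[ 0.45857437 -0.38842277] [ 0.48838175 -0.39049764  0.082     ]
t=52.1 at [ 0.3967 -0.3217  0.3801] yaw -179.9 op 0.0916 yaxis [ 0.028  0.009 -1.   ] -> [-0.0856,0.2120,0.0698,0.1]
```

Emit:
send_rows(
  motion=[
    [[-0.03,0.02,0.03,0],[-0.06,0.06,0.06,0],[-0.085,0.1,0.07,0],[-0.0855,0.14,0.07,0],[-0.0855,0.18,0.07,0],[-0.0855,0.212,0.07,0],[-0.0855,0.212,0.07,0],[-0.0855,0.212,0.07,0]],
  ],
)

```text
time: 52.9
tool_pos: [0.4887, -0.3892, 0.1712]
tool_rot: [-1.58, 0.029, -3.14]
contact_force: [0.0, -0.1, 0.5]
opening: 0.0916
```

```bash
python3 - <<'E'
from h import *
tot([.4884,-.3895,.0665],-180)
c=cam("wrist"); crop(c,"w26.png",100,0,560,400,1.5)
E
```

```text
t=52.9 at [ 0.4887 -0.3892  0.1712] yaw -179.9 op 0.0916 yaxis [ 0.029  0.009 -1.   ] -> [0.0033,0.1047,0.0012,0.1]
```

View pics/w26.png

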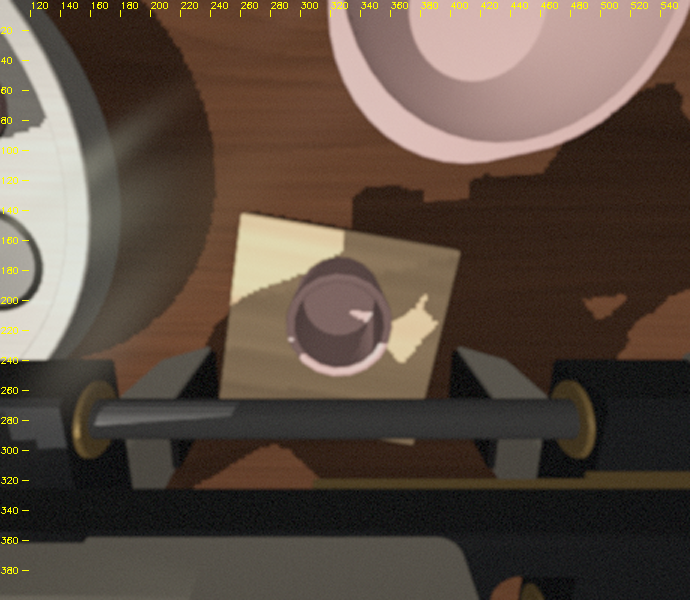

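Emit:
send_rows(
  motion=[
    [[0.003,0.03,0.002,0],[0.003,0.06,0.002,0],[0.003,0.085,0.002,0],[0.003,0.1,0.002,0],[0.003,0.1045,0.002,0],[0.003,0.1045,0.002,0],[0.003,0.1045,0.002,0]],
  ],
)

```text
time: 53.65
tool_pos: [0.4901, -0.392, 0.0696]
tool_rot: [-1.575, 0.033, -3.14]
contact_force: [0.1, -0.6, -0.0]
opening: 0.0919
```

Emit:
send_rows(
  motion=[
    [[0,0,0,0],[0,0,0,0],[0,0,0,0],[0,0,0,0],[0,0,0,0],[0,0,0,0],[0,0,0,0]],
  ],
  gripper=0.45,
  grip_force=15,
)

```text
time: 54.35
tool_pos: [0.4901, -0.392, 0.0698]
tool_rot: [-1.575, 0.033, -3.14]
contact_force: [-0.5, 0.3, 2.0]
opening: 0.0591
```

Emit:
send_rows(
  motion=[
    [[0,-0.015,0,0],[0,-0.025,0,0],[0.01,-0.025,0,0],[0.02,-0.025,0,0],[0.03,-0.025,0,0],[0.03,-0.025,0,0],[0.03,-0.025,0,0]],
  ],
)

```text
time: 55.05
tool_pos: [0.4589, -0.3922, 0.0936]
tool_rot: [-1.576, 0.033, -3.14]
contact_force: [0.3, 0.2, -2.4]
opening: 0.0588
```

```bash
python3 - <<'E'
from h import *
tot([.459,-.388,.0675],-180)
E
```

```text
t=55.0 at [ 0.4589 -0.3922  0.0936] yaw -179.9 op 0.0588 yaxis [ 0.033  0.005 -0.999] -> [0.0008,0.0261,-0.0041,0.1]
```

Emit:
send_rows(
  motion=[
    [[-0.0008,0.008,-0.003,0],[-0.0008,0.016,-0.003,0],[-0.0008,0.022,-0.003,0],[-0.0008,0.0238,-0.003,0],[-0.0008,0.0238,-0.003,0],[-0.0008,0.0238,-0.003,0]],
  ],
)

```text
time: 55.65
tool_pos: [0.4606, -0.3889, 0.0696]
tool_rot: [-1.576, 0.033, -3.14]
contact_force: [0.2, 0.6, -1.5]
opening: 0.0584
```

Emit:
send_rows(
  motion=[
    [[0,0,0,0],[0,0,0,0],[0,0,0,0],[0,0,0,0],[0,0,0,0]],
  ],
  gripper=1,
)

```text
time: 56.15
tool_pos: [0.4606, -0.3889, 0.0696]
tool_rot: [-1.576, 0.033, -3.14]
contact_force: [0.5, -0.3, 0.0]
opening: 0.0906
```

Emit:
send_rows(
  motion=[
    [[0,-0.02,0,0],[0,-0.06,0,0],[0,-0.1,0,0],[0,-0.15,0,0],[0.02,-0.2,0,0],[0.06,-0.25,0,0],[0.08,-0.28,-0.03,0],[0.08,-0.28,-0.06,0]],
  ],
)

```text
time: 56.95
tool_pos: [0.37, -0.3319, 0.3513]
tool_rot: [-1.57, 0.037, 3.14]
contact_force: [1.2, 0.4, -0.7]
opening: 0.0917
```

```bash
python3 - <<'E'
from h import *
print(tool()[0])
c=cam("wrist"); crop(c,"w27.png",140,0,480,240,2.3)
c=cam("top"); crop(c,"t27.png",150,130,510,280,2.2)
E
```

```text
[ 0.36998941 -0.3319256   0.35129842]
```

View pics/w27.png

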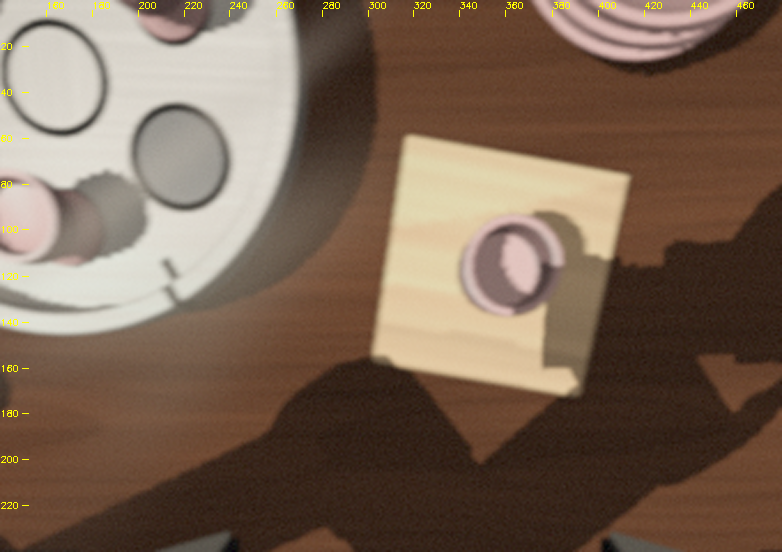

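View pics/t27.png

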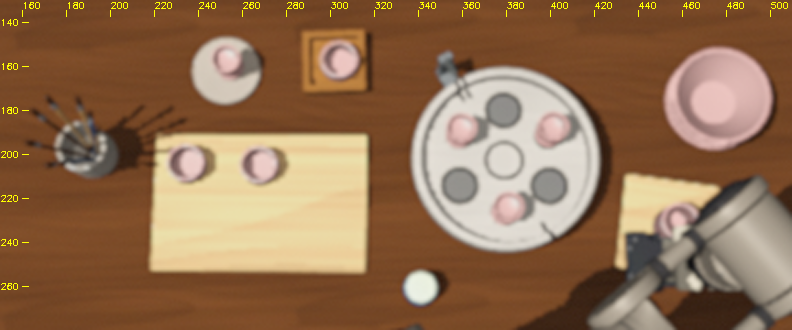

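```bash
python3 - <<'E'
from h import *
c=cam("wrist"); g=lambda x,y:(140+x/2.3,y/2.3)
P=[unp(c,*g(x,y),.012)[:2] for x,y in [(405,135),(630,176),(580,397),(372,357)]]
print(np.mean(P,0), unp(c,*g(512,265),.082))
E
```

```text
[ 0.4596431  -0.38133796] [ 0.45969371 -0.3824754   0.082     ]
```

Emit:
send_rows(
  motion=[
    [[0,0,0,0],[0,0,0,0],[0,0,0,0],[0,0,0,0]],
  ],
)

```text
time: 57.5
tool_pos: [0.3713, -0.3299, 0.348]
tool_rot: [-1.575, 0.034, -3.14]
contact_force: [0.1, 0.6, 0.1]
opening: 0.0917
```

```bash
python3 - <<'E'
from h import *
c=cam("top"); crop(c,"t28.png",150,130,510,280,2.2)
c=cam("wrist"); crop(c,"w28.png",140,0,480,240,2.3)
E
```

```text
(no output)
```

View pics/t28.png

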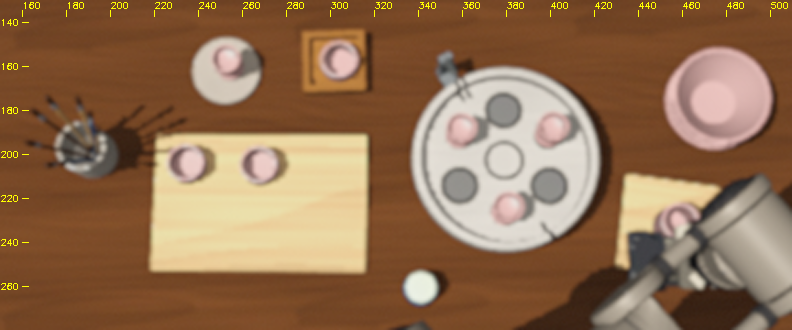

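```bash
python3 -c "
from cell import hand_in
print(hand_in())"
```

```text
the job is handed in; nothing more can be done
None
```

The job is done and handed in at about 57.6 s. The sample on the plaster disc was an egg cup, so I ran egg cups.

**What I did**
- I moved the finished beaker to the drying board.
- I turned the wheel by its rim until the loading mark faced the pointer, about 0.5° off, and set all three egg cups on the small seats.
- I brought the loaded wheel round to the working mark in two grips.
- The beaker was knocked about 3 cm aside on the drying board during the run. I picked it up and put it back in the middle.

**Last checks**
- **Working mark:** it measured 28.27° against 28.3° for the pointer.
- **Egg cups:** seen from the side, the foot outlines matched the seats to about 1 mm and no seat border showed. Estimates from the cup rims disagreed, showing offsets up to 3–4 mm. I trust the foot check more, because the rim estimates varied with the camera's tilt.
- **Beaker:** about 1 mm from the middle of the board.
- **Other ware:** the dishes, samples, brush jar, bowl stack and colour pot looked unmoved in the top view.
- **Gripper:** it ended clear of everything, with a slight tilt of about 2° that had built up over the run.

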